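# Seat the wheel with ballast cups and find its high spot

### The arm

A 6-joint arm with a two-finger parallel gripper is mounted at the origin on the work surface. World frame = base frame: x ahead of the robot, y to its left, z up, the work surface at z = 0. Lengths are in m, angles in rad, forces in N, time in s.
With the tool pointing down it reaches from about 0.275 to 0.775 m from the base axis. Payload 14.6 kg.
Tool frame: the origin (TCP) lies midway between the tips of the shut fingers; the grasp point (between the pads) lies 19 mm behind it; x points along the fingers, y is the direction in which the jaws open and shut, and the axes are right-handed (so a half turn about x gives the same grasp; the last joint's range is limited). The gripper opens to 85 mm and grips with 20 to 120 N. Pads are 22 mm wide; open, the fingers measure 114 mm over their backs; the gripper's body (76 mm by 85 mm) begins 54 mm behind the grasp point. The pads swing forward as they close: fully open they stand 13 mm farther back than shut.
Start: joints at [-1.276, 0.263, -0.048, 1.259, 0, 1.415], TCP at [0.228, -0.473, 0.231] pointing down, gripper open.
Joint ranges: [-2.65, 2.65], [-0.89, 1.7], [-1.18, 1.37], [-2.13, 2.11], [-1.35, 1.29], [-3.14, 3.14]. Speed limits (rad/s): [1.89, 1.89, 2.57, 2.79, 3.14, 3.14].

### API

Orientations are given as a rotation vector (axis times angle).
In Python, from workcell import bot gives the robot as it stands.
- The arm moves only by the tool move_arm, never from a script. Its argument "deltas" is one flat list of numbers, 7 for each row, row after row: the shift along the tool's x, y, z in m, then the turn, a rotation vector about the tool's x, y, z in degrees, then the finger opening in m, from 0 to 0.0854. A call has 1 to 20 rows; each row shifts and turns the commanded pose from where the row before left it, along the tool's axes as they then stand; what a row does not reach is not made up. A row lasts 1/8 s, in which the tool goes at most 62.5 mm and 10.7 degrees, less where a joint would pass 70% of its speed; a pose out of reach is approached as far as the arm can. A call with a gripper value outside its range is refused whole. The fingers move at their own pace and stop on an object; the grip force is fixed at half the most. Time passes only in rows, so rows that do not move let the fingers close. It gives the time, the measured TCP pose, the force and the opening at its end, in the units of the state.
- bot.state(): the state, without advancing time (a new reading comes with each control period).
- bot.camera(name): name is "scene" or "top" or "wrist"; returns a dict with "pixels" (384x512x3 uint8, red, green, blue), "depth" (384x512 float32, m along the optical axis (not along the pixel's ray), 0 where there is no reading), "fov_y" (degrees; the focal length in pixels is half the picture's height over the tangent of half this angle, whatever the lens; pixels are square), "cx", "cy" (the principal point, pixels), "dist_coeffs" ([k1, k2, p1, p2, k3] as OpenCV has them; the pictures are not rectified), "R" (3x3) and "t" (3): a world point X has camera coordinates R X + t; the wrist camera has in their place "tool_from_camera" (4x4, takes a point from camera to tool coordinates, whose origin is the TCP and whose axes are the tool frame's). Camera axes: x right, y down, z forward; pixel columns grow to the right and rows downward; lengths in m; the calibration is good to about 2 mm. A picture is of the moment at which its call begins: read the wrist's pose just before it.
- bot.close_job(): hands the job in, once; it reports no verdict.
The state is a dict: "t": time; "qpos": joint angles; "joint_vel": joint speeds; "joint_torque": joint torques, N m; "ee_pos": TCP position; "ee_rot": TCP orientation; "force": force on the tool from outside, world axes, zero at the start; "moment": the same for the moment, N m; "grip_width": finger opening in m.
Only numpy, scipy, OpenCV 4.12 (cv2) and the standard library are available. Lean on these libraries where they do the work, as an engineer would, in place of code of your own. Each camera call takes 0.05 s, during which the arm holds its last target.

### The job

Load the hub cup of the run-out wheel with every ballast cup standing on the bench, nested one inside another in size order with the largest outermost, all upright and fully down. Then slide the dial indicator fully home against the rim, turn the wheel by its crank post while watching the needle to find the high spot of its rim, and leave the wheel standing with that high spot under the plunger, where the needle reads highest. Last, swing the brake lever fully over to on; leave the indicator home and the other things on the bench where they are.

Things in the scene. Friction and masses are not known exactly. Their poses are not given: they have to be found in the camera images.
- stand: Grey base plate of the run-out stand, 260 x 430 x 20 mm, fixed to the bench. Origin on the bench under the wheel's vertical spindle axis; z up; its +y axis points from the spindle to the dial indicator.
- spindle (a point): Point of the fixed spindle axis level with the wheel's top face, 86.5 mm above the bench. The cast wheel, 230 mm across and 25 mm thick, lies flat on the spindle and turns both ways without end; friction of about 0.12 N m keeps it where it is left. Its rim runs out 4 mm either side of the mean; where the high spot lies is unknown and has no fixed relation to the crank.
- hub_floor (a point): Centre of the inner floor of the hub cup, on the spindle axis, 90 mm above the bench. The hub cup is an open steel cup fixed on top of the wheel, 86 mm outside, 76 mm inside, its rim 24 mm above this point. The point turns with the wheel.
- crank_top (a point): Centre of the top end of the crank post: an upright black round grip, 22 mm in diameter and 66 mm tall, 90 mm from the spindle axis, its top 165 mm above the bench. It is carried on a short arm fixed to the wheel and spins freely on its own pin, so it can be pinched and led round the spindle axis, without turning the gripper, to turn the wheel.
- needle (a joint): Dial reading, rad: the needle of the upward-facing white dial (66 mm) points away from the wheel at 0 (plunger fully out) and turns clockwise 0.5 rad per mm of plunger press. With the carriage home the rim always presses the plunger: about 0.9 rad at the rim's lowest place to 4.85 rad at its high spot, as a sine over one turn. Spring force 1 to 2.5 N.
- carriage (a joint): Slide of the indicator's carriage on the stand, m: 0 parked (away from the wheel), 0.030 fully home against its stop (towards the wheel, along the stand's -y). Friction about 6 N; it stays where it is left.
- carriage_grip (a point): Top centre of the carriage's grip, an upright black round post 22 mm in diameter and 79 mm tall, its top 140 mm above the bench, behind the dial as seen from the wheel (59 mm from the dial's centre; the dial is 72 mm across and its top is 92 mm above the bench).
- brake (a joint): Brake lever, rad: 0 off (leaning to the stand's -x), 1.0 fully on (leaning to the stand's +x). Stays where it is left; a push of 1 to 2 N at its knob moves it.
- brake_tip (a point): Centre of the brake lever's 26 mm black ball knob, at the end of an 80 mm long, 10 mm thick steel shaft pivoted 42 mm above the bench at x = -90 mm, y = 190 mm of the stand; it swings in the stand's x-z plane.
- cup_a: The largest of up to four plain steel ballast cups, 68 mm outside diameter, 54 mm tall, open at the top, wall 3 mm, floor 14 mm thick, foot chamfered 4 mm; about 420 g. Origin at the centre of its underside, z up along its axis. Starts upright on the bench, or is absent. Nested in the next larger cup it stands some 26 mm or more above that cup's rim.
- cup_b: The second of up to four plain steel ballast cups, 56 mm outside diameter, 66 mm tall, open at the top, wall 3 mm, floor 14 mm thick, foot chamfered 4 mm; about 340 g. Origin at the centre of its underside, z up along its axis. Starts upright on the bench, or is absent. Nested in the next larger cup it stands some 26 mm or more above that cup's rim.
- cup_c: The third of up to four plain steel ballast cups, 44 mm outside diameter, 78 mm tall, open at the top, wall 3 mm, floor 14 mm thick, foot chamfered 4 mm; about 260 g. Origin at the centre of its underside, z up along its axis. Starts upright on the bench, or is absent. Nested in the next larger cup it stands some 26 mm or more above that cup's rim.
- cup_d: The smallest of up to four plain steel ballast cups, 32 mm outside diameter, 90 mm tall, open at the top, wall 3 mm, floor 14 mm thick, foot chamfered 4 mm; about 180 g. Origin at the centre of its underside, z up along its axis. Starts upright on the bench, or is absent. Nested in the next larger cup it stands some 26 mm or more above that cup's rim.
- elbow: Bystander, leave alone: copper pipe elbow lying on the bench among the cups, 100 x 55 mm, 28 mm tall. Origin at its underside.
- tape_roll: Bystander, leave alone: roll of brown tape lying flat, 110 mm across, 45 mm tall. Origin at its underside.
- water_bottle: Bystander, leave alone: clear water bottle, 64 mm across, 200 mm tall. Origin at its underside.
- jar: Bystander, leave alone: white screw-top jar, 60 mm across, 75 mm tall. Origin at its underside.
- calculator: Bystander, leave alone: black desk calculator, 100 x 150 x 20 mm. Origin at its underside.
Not all that is in view belongs to the job. What is shaped like the cup_b but pink or yellow is not meant.

How it is judged:
On the way, in this order (a step that is already met when the one before it is completed fails the run):
1. every ballast cup present is nested in the hub cup, upright, fully down and released (horizontal distance between each of cup_a, cup_b, cup_c, cup_d and hub_floor below 0.02 m and z of cup_a in the frame of hub_floor between -0.006 and 0.008 m and angle between each of cup_a, cup_b, cup_c, cup_d's own z axis and vertical below 0.12 rad and z of cup_b in the frame of hub_floor between -0.006 and 0.021 m and z of cup_c in the frame of hub_floor between -0.006 and 0.035 m and z of cup_d in the frame of hub_floor between -0.006 and 0.049 m and contact force between each of cup_a, cup_b, cup_c, cup_d and the fingers below 0.3 N), for 0.3 s.
2. the indicator's carriage is home with its plunger pressed by the rim (value of joint carriage above 0.027 m and value of joint needle above 0.5 rad), for 0.2 s.
3. the wheel stands still with its high spot under the plunger (value of joint carriage above 0.027 m and value of joint needle above 4.55 rad and velocity of joint needle between -0.15 and 0.15 rad/s), for 0.3 s.
4. the brake lever is on, the high spot still under the plunger (value of joint needle above 4.55 rad and value of joint brake above 0.9 rad), for 0.2 s.
At the end, for the whole second after the job is handed in: Every present cup stands in the hub cup, on the next larger one's floor (7 mm), within 20 mm of the axis, upright within 7 degrees; carriage within 3 mm of home; needle still and above 4.55 rad (peak about 4.85: high spot within some 30 degrees of the plunger); brake past 0.9 rad (all of step 4 and horizontal distance between each of cup_a, cup_b, cup_c, cup_d and hub_floor below 0.02 m and z of cup_a in the frame of hub_floor between -0.006 and 0.008 m and angle between each of cup_a, cup_b, cup_c, cup_d's own z axis and vertical below 0.12 rad and z of cup_b in the frame of hub_floor between -0.006 and 0.021 m and z of cup_c in the frame of hub_floor between -0.006 and 0.035 m and z of cup_d in the frame of hub_floor between -0.006 and 0.049 m and value of joint carriage above 0.027 m and velocity of joint needle between -0.15 and 0.15 rad/s and linear speed of each of cup_a, cup_b, cup_c, cup_d below 0.03 m/s); the robot touches nothing.
It fails at once if a bystander is pushed more than 5 cm away (distance of any of elbow, tape_roll, water_bottle, jar, calculator from where it was at the start of the episode above 0.05 m).
Of cup_a, cup_b, cup_c, cup_d only 2 to 4 are there at a start; the rules pass over those that are not, and their reading is None.
At some moment in a run one of cup_a, cup_b may be knocked a few centimetres aside while the robot is not near it.
It also fails if it takes over 208 s, if anything falls off the work surface, if the arm or the gripper's body presses on something with over 40 N, if the wrist force passes 120 N, or if a joint passes its speed limit or range.

## Working session

There is one attempt and no reset: what is moved stays moved. The work goes in short steps, Python scripts to look and compute and a tool call to move; the robot and the scene stay as the last step left them, time stands still between calls to the robot, and variables do not carry over. Pictures are saved under pics/ and viewed, and the job is handed in when it is done.

Besides the shell and the picture viewer there is one more tool, called as name(argument=value, ...) on one line, values as JSON. move_arm: Moves the arm, as the interface text tells. Its arguments: {"type":"object","properties":{"deltas":{"type":"array","items":{"type":"number"}}},"required":["deltas"]}

```bash
ls; mkdir -p pics
cat > h.py <<'E'
import numpy as np, cv2
from scipy.spatial.transform import Rotation as Ro
from workcell import bot
def K(c):
    f=c["pixels"].shape[0]/2/np.tan(np.radians(c["fov_y"])/2)
    return np.array([[f,0,c["cx"]],[0,f,c["cy"]],[0,0,1.]])
def extr(c,s=None):
    if "R" in c: return np.array(c["R"]),np.array(c["t"])
    T=np.eye(4);T[:3,:3]=Ro.from_rotvec(s["ee_rot"]).as_matrix();T[:3,3]=s["ee_pos"]
    W=np.linalg.inv(T@np.array(c["tool_from_camera"]))
    return W[:3,:3],W[:3,3]
def shot(name,fn):
    s=bot.state();c=bot.camera(name);c["s"]=s
    cv2.imwrite(fn,c["pixels"][:,:,::-1]);
    np.save(fn.replace('.png','.npy'),c,allow_pickle=True);return c
def load(fn): return np.load(fn,allow_pickle=True).item()
def ray(c,u,v):
    R,t=extr(c,c["s"])
    p=cv2.undistortPoints(np.array([[[u,v]]],float),K(c),np.array(c["dist_coeffs"]))[0,0]
    d=R.T@np.array([p[0],p[1],1]);o=-R.T@t
    return o,d
def atz(c,u,v,z):
    o,d=ray(c,u,v); return o+d*(z-o[2])/d[2]
def atd(c,u,v,r=0):
    o,d=ray(c,u,v);return o+d*c["depth"][int(round(v)),int(round(u))]
def proj(c,X):
    R,t=extr(c,c["s"])
    return cv2.projectPoints(np.array(X,float).reshape(-1,1,3),cv2.Rodrigues(R)[0],t,K(c),np.array(c["dist_coeffs"]))[0][:,0]
def cloud(c):
    h,w=c["depth"].shape
    R,t=extr(c,c["s"])
    uv=np.stack(np.meshgrid(np.arange(w),np.arange(h)),-1).reshape(-1,1,2).astype(float)
    p=cv2.undistortPoints(uv,K(c),np.array(c["dist_coeffs"]))[:,0]
    P=np.c_[p,np.ones(len(p))]*c["depth"].reshape(-1,1)
    return ((P-t)@R).reshape(h,w,3)
def crop(c,fn,x0,y0,x1,y1,k):
    cv2.imwrite(fn,cv2.resize(np.ascontiguousarray(c["pixels"][y0:y1,x0:x1,::-1]),None,fx=k,fy=k,interpolation=cv2.INTER_CUBIC))
E
python3 - <<'E'
from h import *
for n in ["scene","top","wrist"]:
    c=shot(n,f"pics/{n}0.png"); print(n,c["fov_y"],c["cx"],c["cy"],c["dist_coeffs"],[(-np.array(c["R"]).T@np.array(c["t"])) if "R" in c else c["tool_from_camera"]])
print(bot.state())
E
```

```text
pics
scene 47.445815460279455 249.49691635639564 200.2989779493131 [0.03737984 0.         0.         0.         0.        ] [array([ 0.98104824, -0.63222527,  1.08082249])]
top 56.43155406556329 249.095131237203 193.26776005571392 [-0.0446246  0.         0.         0.         0.       ] [array([ 0.52670266, -0.03511476,  1.22760086])]
wrist 61.53959778273872 251.2223883527203 195.8877801661249 [-0.04287997  0.          0.          0.          0.        ] [array([[ 9.64125348e-04, -2.70001399e-01,  9.62859447e-01,
        -1.42717626e-01],
       [ 9.99999529e-01,  1.53952289e-04, -9.58143541e-04,
         6.04448916e-04],
       [ 1.10465680e-04,  9.62859918e-01,  2.70001420e-01,
        -6.83894062e-02],
       [ 0.00000000e+00,  0.00000000e+00,  0.00000000e+00,
         1.00000000e+00]])]
{'t': 0.15, 'qpos': array([-1.27629197e+00,  2.63437113e-01, -4.87319475e-02,  1.25938444e+00,
       -1.98992435e-05,  1.41547825e+00]), 'joint_vel': array([ 0.00072293,  0.00012691,  0.00040518, -0.00097296, -0.00083325,
       -0.0002547 ]), 'joint_torque': array([ 1.80019662e-03, -6.37825441e+01,  3.84647977e+01,  1.06245669e-02,
       -9.72169255e-05, -1.57460460e-05]), 'ee_pos': array([ 0.22820274, -0.47261341,  0.23094481]), 'ee_rot': array([ 1.9720696 ,  0.45195336, -1.97221628]), 'force': array([ 0.75914581, -0.89268031,  0.35754726]), 'moment': array([ 0.01579043,  0.03774084, -0.00692458]), 'grip_width': 0.08505751097248684}
```

View pics/top0.png

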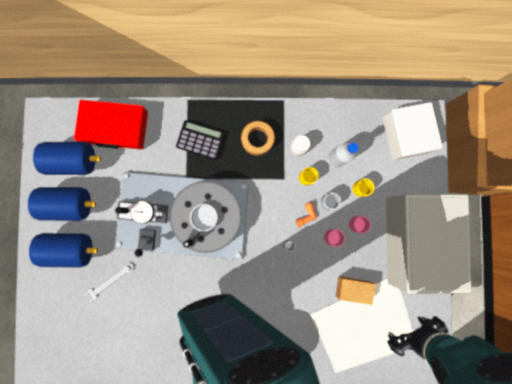

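View pics/scene0.png

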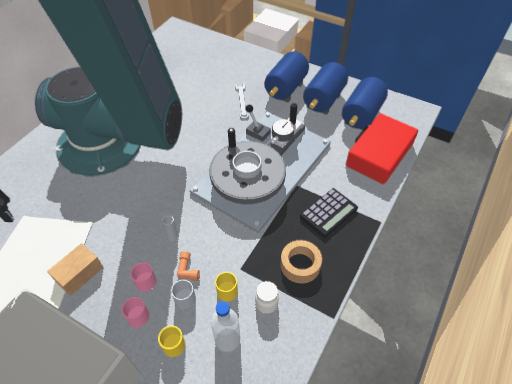

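View pics/wrist0.png

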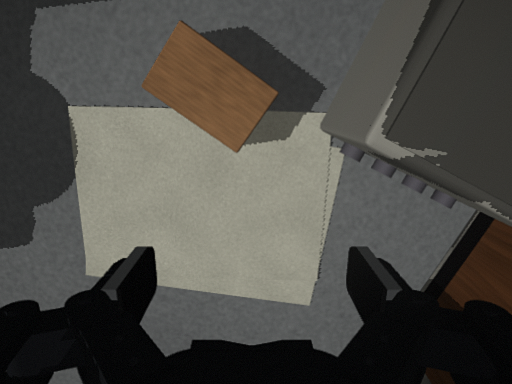

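Run:
```python
from h import *
c=load("pics/top0.npy"); crop(c,"pics/t_a.png",270,120,400,260,5.5)
crop(c,"pics/t_b.png",100,160,260,270,5)
d=load("pics/scene0.npy"); crop(d,"pics/s_a.png",110,190,290,370,4)
for u,v in [(331,200),(331,191),(289,245),(205,215),(188,243),(125,211),(144,211),(138,252),(364,187)]: print(u,v,atd(c,u,v).round(3))
print(c["R"])
```

```text
331 200 [ 0.588 -0.328  0.017]
331 191 [ 0.62  -0.333 -0.   ]
289 245 [ 0.436 -0.185  0.011]
205 215 [0.536 0.091 0.092]
188 243 [0.453 0.132 0.166]
125 211 [0.547 0.342 0.101]
144 211 [0.548 0.284 0.094]
138 252 [0.422 0.291 0.126]
364 187 [ 0.633 -0.443  0.016]
[[ 0.00220473 -0.99992473  0.01206938]
 [-0.99761267 -0.00303237 -0.06899112]
 [ 0.06902252 -0.01188846 -0.99754426]]
```

View pics/t_a.png

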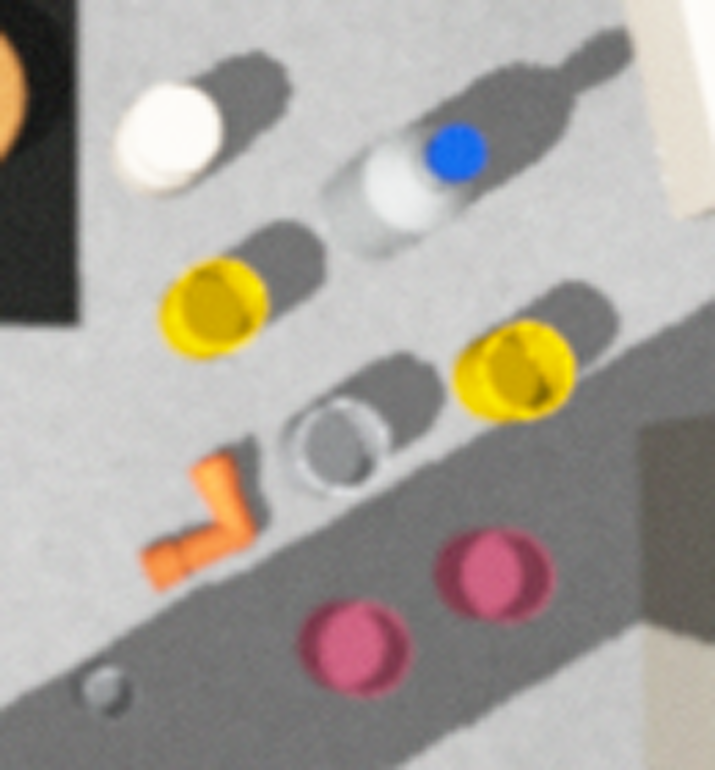

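View pics/t_b.png

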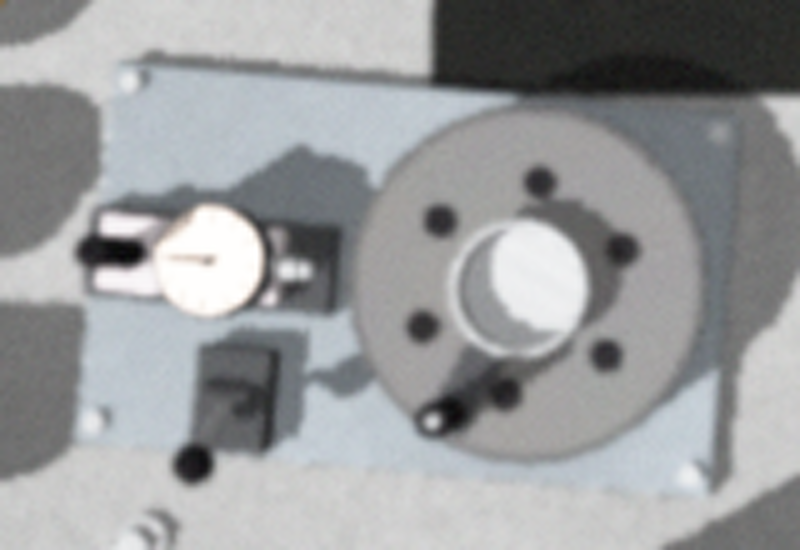

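View pics/s_a.png

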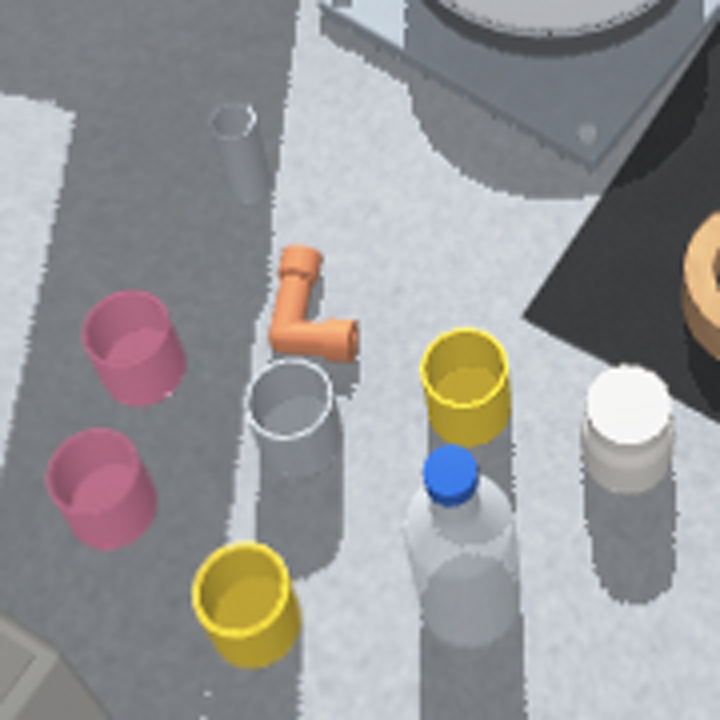

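Run:
```python
from h import *
c=load("pics/top0.npy");d=load("pics/scene0.npy")
crop(d,"pics/s_b.png",190,80,340,230,5)
print("b",atz(c,332.4,201.1,.066),atz(d,182.5,290,.066), 'if c',atz(c,332.4,201.1,.078),atz(d,182.5,290,.078))
print("d",atz(c,289.5,245.3,.09),atz(d,168.5,220.3,.09))
print("hub",atz(c,204,217.4,.114))
print("crank",atz(c,186.4,244,.165)); print("grip",atz(c,118.4,210,.14)); print("dial",atz(c,142.4,212.2,.092))
# bolt-type stand corners at z=.02 (plate): 
for u,v in [(123,172),(248,177),(243.5,258)]: print(atz(c,u,v,.02))
P=cloud(c)
for cc,nm in [(c,'top'),(d,'scene')]:
    P=cloud(cc); 
    for cx,cy,n in [(.59,-.33,'b'),(.437,-.187,'d')]:
        m=(np.hypot(P[...,0]-cx,P[...,1]-cy)<.045); z=P[...,2][m]; print(nm,n,np.sort(z)[-15:].round(3))
```

```text
b [ 0.58225966 -0.32113935  0.066     ] [ 0.58558768 -0.31991164  0.066     ] if c [ 0.58168572 -0.31818455  0.078     ] [ 0.59026389 -0.32360466  0.078     ]
d [ 0.44077195 -0.17689366  0.09      ] [ 0.44157912 -0.17922252  0.09      ]
hub [0.52826218 0.09140061 0.114     ]
crank [0.44973209 0.13674984 0.165     ]
grip [0.54972403 0.34943484 0.14      ]
dial [0.54406554 0.28960681 0.092     ]
[0.6814827  0.37966813 0.02      ]
[ 0.66559022 -0.04566763  0.02      ]
[ 0.39312839 -0.03126581  0.02      ]
top b [0.067 0.067 0.067 0.067 0.067 0.068 0.068 0.068 0.068 0.068 0.069 0.069
 0.069 0.07  0.072]
top d [0.09  0.09  0.09  0.09  0.09  0.09  0.091 0.091 0.091 0.091 0.091 0.092
 0.092 0.093 0.093]
scene b [0.066 0.067 0.067 0.067 0.067 0.067 0.067 0.067 0.067 0.067 0.067 0.067
 0.067 0.068 0.072]
scene d [0.089 0.089 0.09  0.09  0.09  0.09  0.09  0.09  0.09  0.09  0.09  0.091
 0.091 0.092 0.093]
```

View pics/s_b.png

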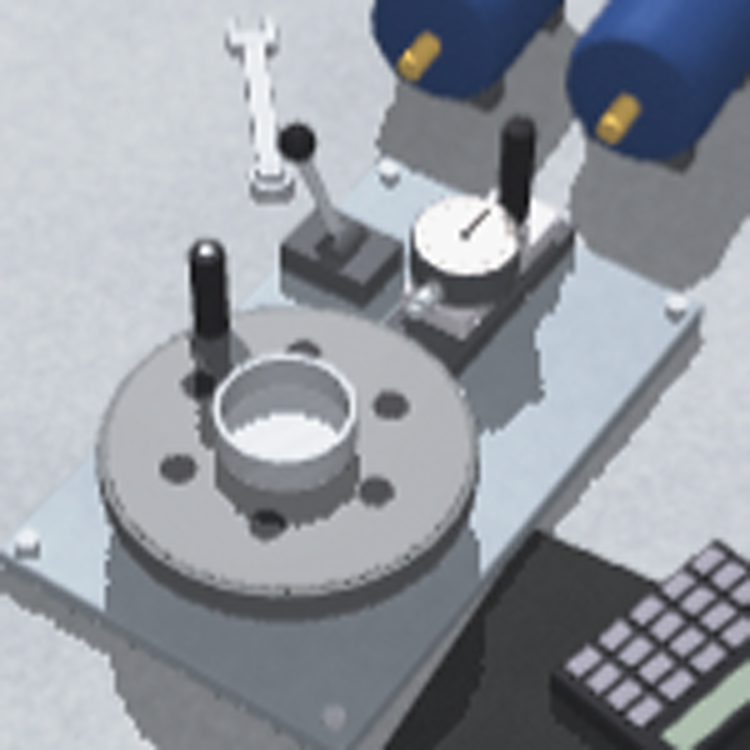

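Run:
```python
from h import *
s=bot.state();R=Ro.from_rotvec(s["ee_rot"]).as_matrix();print(R.round(3))
T=np.array([[0,0,1],[0,1,0],[-1,0,0]]).astype(float)
print(np.degrees(Ro.from_matrix(R.T@T).as_rotvec()))
```

```text
[[-0.     0.435 -0.901]
 [ 0.001 -0.901 -0.435]
 [-1.    -0.001 -0.   ]]
[-1.54227063e+02 -5.96424653e-02  5.73538751e-03]
```

move_arm(deltas=[-0.005, 0, 0, -10.28, 0, 0, 0.085, -0.005, 0, 0, -10.28, 0, 0, 0.085, -0.005, 0, 0, -10.28, 0, 0, 0.085, -0.005, 0, 0, -10.28, 0, 0, 0.085, -0.005, 0, 0, -10.28, 0, 0, 0.085, -0.005, 0, 0, -10.28, 0, 0, 0.085, -0.005, 0, 0, -10.28, 0, 0, 0.085, -0.005, 0, 0, -10.28, 0, 0, 0.085, -0.005, 0, 0, -10.28, 0, 0, 0.085, -0.005, 0, 0, -10.28, 0, 0, 0.085, -0.005, 0, 0, -10.28, 0, 0, 0.085, -0.005, 0, 0, -10.28, 0, 0, 0.085, -0.005, 0, 0, -10.28, 0, 0, 0.085, -0.005, 0, 0, -10.28, 0, 0, 0.085, -0.005, 0, 0, -10.28, 0, 0, 0.085])

```text
t: 2.02
ee_pos: [0.2282, -0.4727, 0.3062]
ee_rot: [-0.004, 1.571, 0.005]
force: [0.1, 0.1, -0.6]
grip_width: 0.0849
```

move_arm(deltas=[0, 0.022, 0.046, 0, 0, 0, 0.085, 0, 0.022, 0.046, 0, 0, 0, 0.085, 0, 0.022, 0.046, 0, 0, 0, 0.085, 0, 0.022, 0.046, 0, 0, 0, 0.085, 0, 0.022, 0.046, 0, 0, 0, 0.085, 0, 0.022, 0.046, 0, 0, 0, 0.085, 0, 0.022, 0.046, 0, 0, 0, 0.085, 0, 0, 0, 0, 0, 0, 0.085, 0, 0, 0, 0, 0, 0, 0.085])

```text
t: 3.15
ee_pos: [0.5501, -0.319, 0.306]
ee_rot: [0.0, 1.571, 0.0]
force: [0.1, -0.5, -0.5]
grip_width: 0.0853
```

Run:
```python
from h import *
for n in ["scene","top","wrist"]:
    c=shot(n,f"pics/{n}1.png")
```

```text
(no output)
```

View pics/wrist1.png

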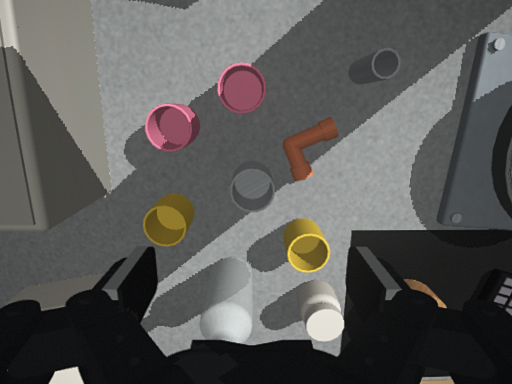

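View pics/top1.png

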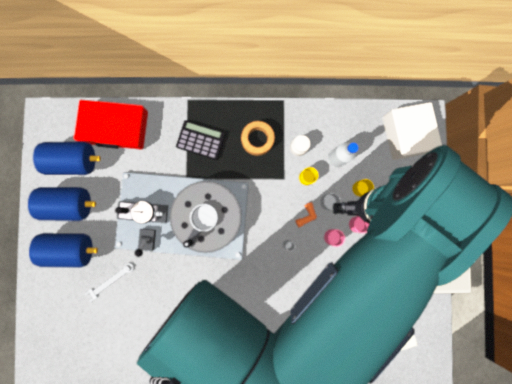

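View pics/scene1.png

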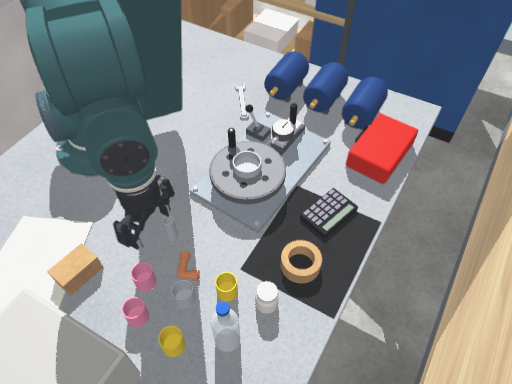

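Run:
```python
from h import *
c=load("pics/wrist1.npy"); crop(c,"pics/w1a.png",215,30,415,230,4)
for X in [[.584,-.320,.066],[.441,-.178,.09]]: print(proj(c,X))
```

```text
[[251.07163351 192.22502219]]
[[385.51676979  66.93633202]]
```

View pics/w1a.png

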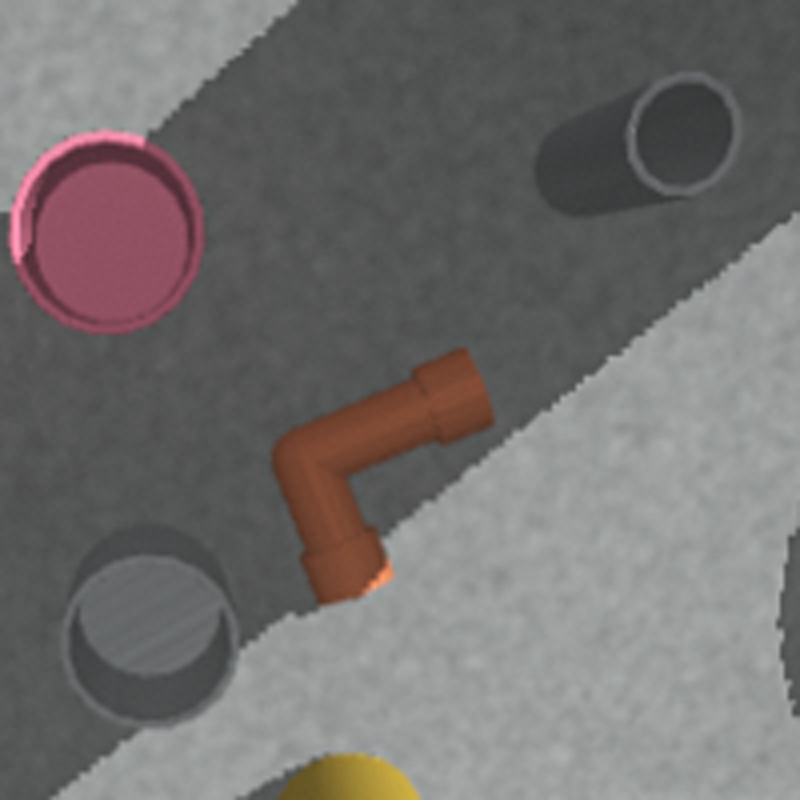

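move_arm(deltas=[0.04, 0, 0.008, 0, 0, 0, 0.085, 0.04, 0, 0.008, 0, 0, 0, 0.085, 0.04, 0, 0.008, 0, 0, 0, 0.085, 0.04, 0, 0.008, 0, 0, 0, 0.085, 0.035, 0, 0, 0, 0, 0, 0.085, 0.035, 0, 0, 0, 0, 0, 0.085, 0.03, 0, 0, 0, 0, 0, 0.085, 0.006, 0, 0, 0, 0, 0, 0.085, 0, 0, 0, 0, 0, 0, 0.085])

```text
t: 4.42
ee_pos: [0.5822, -0.3195, 0.0411]
ee_rot: [0.001, 1.57, -0.001]
force: [0.6, -0.2, 1.1]
grip_width: 0.085
```

Run:
```python
from h import *
c=shot("wrist","pics/wrist2.png"); c=shot("scene","pics/scene2.png"); crop(c,"pics/s2.png",60,180,300,360,3.3)
```

```text
(no output)
```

View pics/wrist2.png

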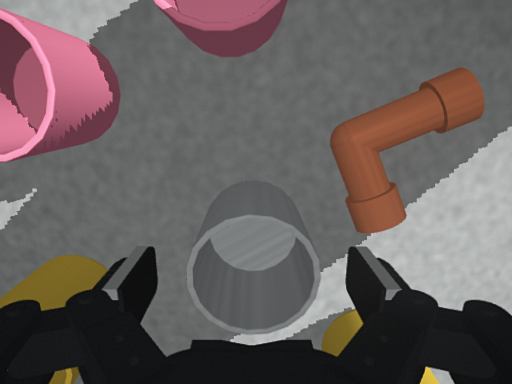

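View pics/s2.png

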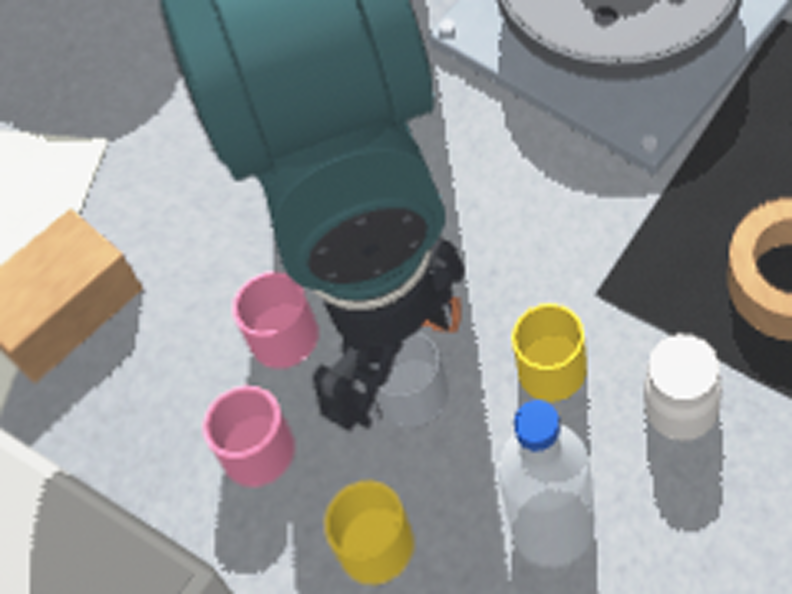

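Run:
```python
from h import *
c=load("pics/wrist2.npy")
print(atz(c,253,273,.066), atz(c,188,270,.066),atz(c,320,270,.066))
```

```text
[ 0.57969171 -0.31923495  0.066     ] [ 0.57833965 -0.34571106  0.066     ] [ 0.578437   -0.29192611  0.066     ]
```

move_arm(deltas=[0, 0, -0.002, 0, 0, 0, 0.085, 0, 0, 0, 0, 0, 0, 0.03, 0, 0, 0, 0, 0, 0, 0.03, 0, 0, 0, 0, 0, 0, 0.03, 0, 0, 0, 0, 0, 0, 0.03, 0, 0, 0, 0, 0, 0, 0.03, 0, 0, 0, 0, 0, 0, 0.03, 0, 0, 0, 0, 0, 0, 0.03, 0, 0, 0, 0, 0, 0, 0.03])

```text
t: 5.65
ee_pos: [0.5805, -0.319, 0.0411]
ee_rot: [0.0, 1.57, -0.001]
force: [-2.8, 2.8, 9.6]
grip_width: 0.0543
```

move_arm(deltas=[-0.02, 0, 0, 0, 0, 0, 0.03, -0.04, 0, 0, 0, 0, 0, 0.03, -0.045, 0, 0, 0, 0, 0, 0.03, -0.045, 0, 0, 0, 0, 0, 0.03, -0.04, 0.02, 0, 0, 0, 0, 0.03, 0, 0.05, -0.006, 0, 0, 0, 0.03, 0, 0.05, -0.008, 0, 0, 0, 0.03, 0, 0.05, -0.008, 0, 0, 0, 0.03, 0, 0.05, -0.008, 0, 0, 0, 0.03, 0, 0.05, -0.008, 0, 0, 0, 0.03, 0, 0.05, -0.008, 0, 0, 0, 0.03, 0, 0.05, -0.007, 0, 0, 0, 0.03, 0, 0.04, 0, 0, 0, 0, 0.03, 0, 0, 0, 0, 0, 0, 0.03, 0, 0, 0, 0, 0, 0, 0.03])

```text
t: 7.52
ee_pos: [0.5275, 0.0908, 0.2301]
ee_rot: [-0.0, 1.571, -0.0]
force: [0.5, 0.3, -3.7]
grip_width: 0.0538
```

Run:
```python
from h import *
d=load("pics/scene0.npy"); print(atz(d,247.4,162,.114))
c=shot("wrist","pics/wrist3.png"); c=shot("scene","pics/scene3.png"); crop(c,"pics/s3.png",150,60,350,240,3.5)
```

```text
[0.53212573 0.09153546 0.114     ]
```

View pics/wrist3.png

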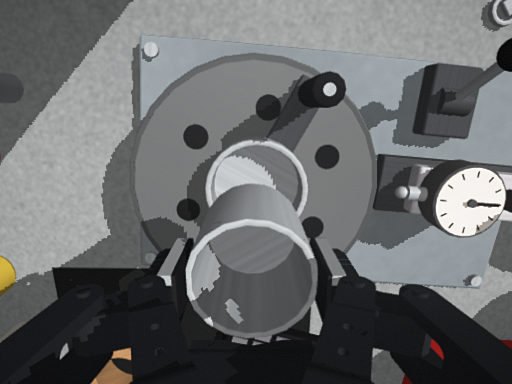

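View pics/s3.png

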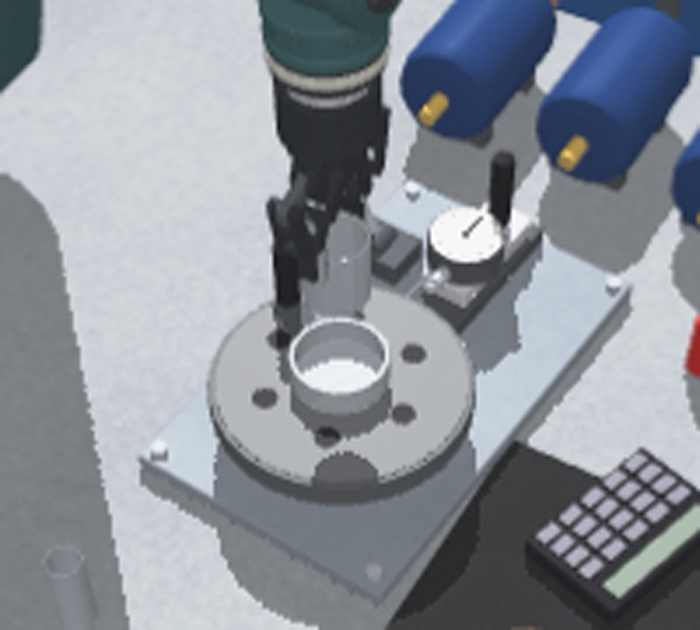

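Run:
```python
from h import *
c=load("pics/wrist3.npy"); print(atz(c,256.5,188.5,.114),atz(c,206,188,.114),atz(c,307,188,.114),atz(c,257,140,.114), atz(c,253,276,.255),proj(c,[[.5,.1,.0865]]))
print(atz(c,327,89,.165),atz(c,467,200,.092))
```

```text
[0.52542046 0.09482938 0.114     ] [0.52496865 0.05298525 0.114     ] [0.52500365 0.13670681 0.114     ] [0.48557388 0.09506811 0.114     ] [0.52633856 0.09108801 0.255     ] [[261.91577826 153.17163849]]
[0.44906307 0.13717814 0.165     ] [0.54198454 0.29044844 0.092     ]
```

move_arm(deltas=[0.03, 0.002, 0.002, 0, 0, 0, 0.03, 0.03, 0, 0, 0, 0, 0, 0.03, 0.02, 0, 0, 0, 0, 0, 0.03, 0.008, 0, 0, 0, 0, 0, 0.03, 0.005, 0, 0, 0, 0, 0, 0.03, 0.005, 0, 0, 0, 0, 0, 0.03, 0, 0, 0, 0, 0, 0, 0.03])

```text
t: 8.5
ee_pos: [0.5296, 0.093, 0.1324]
ee_rot: [0.0, 1.571, -0.0]
force: [0.1, -0.2, -3.0]
grip_width: 0.054
```

move_arm(deltas=[0.001, 0, 0, 0, 0, 0, 0.03, 0, 0, 0, 0, 0, 0, 0.075, 0, 0, 0, 0, 0, 0, 0.075, 0, 0, 0, 0, 0, 0, 0.085, -0.02, 0, 0, 0, 0, 0, 0.085, -0.05, 0, 0, 0, 0, 0, 0.085, -0.05, 0, 0, 0, 0, 0, 0.085, 0, -0.05, -0.01, 0, 0, 0, 0.085, 0, -0.055, -0.018, 0, 0, 0, 0.085, 0, -0.055, -0.018, 0, 0, 0, 0.085, 0, -0.055, -0.018, 0, 0, 0, 0.085, 0, -0.055, -0.018, 0, 0, 0, 0.085, 0, -0.005, -0.018, 0, 0, 0, 0.085, 0, 0, 0, 0, 0, 0, 0.085])

```text
t: 10.25
ee_pos: [0.4286, -0.1819, 0.2515]
ee_rot: [0.002, 1.571, -0.002]
force: [0.0, 0.4, -0.2]
grip_width: 0.0851
```

Run:
```python
from h import *
c=shot("wrist","pics/wrist4.png"); c=shot("scene","pics/scene4.png"); crop(c,"pics/s4.png",130,80,350,260,3.5)
```

```text
(no output)
```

View pics/wrist4.png

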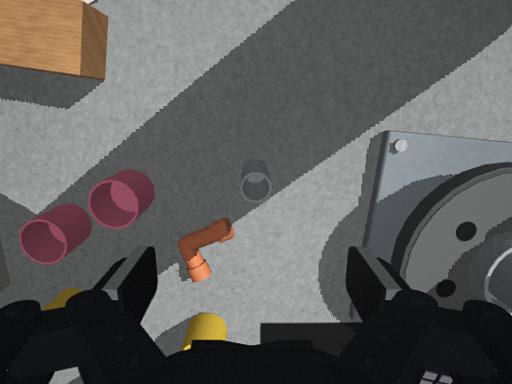

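View pics/s4.png

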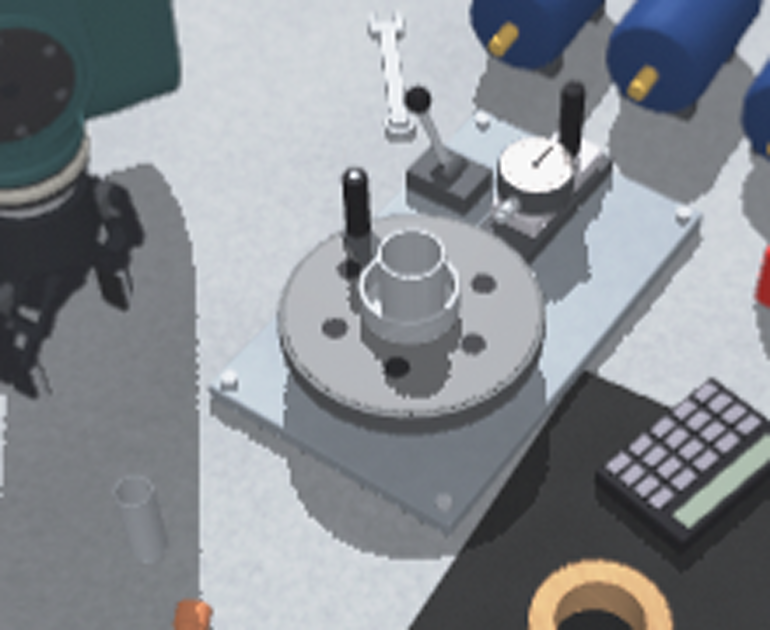

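Run:
```python
from h import *
c=load("pics/wrist4.npy"); crop(c,"pics/w4.png",220,140,300,220,6); print(atz(c,256.5,187,.09))
d=load("pics/scene4.npy"); P=cloud(d)
m=(np.hypot(P[...,0]-.529,P[...,1]-.092)<.036)&(P[...,2]>.14); q=P[m]; print(len(q),q[:,2].max(),q[q[:,2]>.15].mean(0), (q[q[:,2]>.15].max(0)+q[q[:,2]>.15].min(0))/2)
# rim centre of b in scene
print(atz(d,130+412/3.5,80+254/3.5,.156))
```

```text
[ 0.43669646 -0.17703265  0.09      ]
165 0.16085522758119863 [0.53217879 0.08853577 0.15401696] [0.53201699 0.09106913 0.15548068]
[0.53420692 0.09129326 0.156     ]
```

View pics/w4.png

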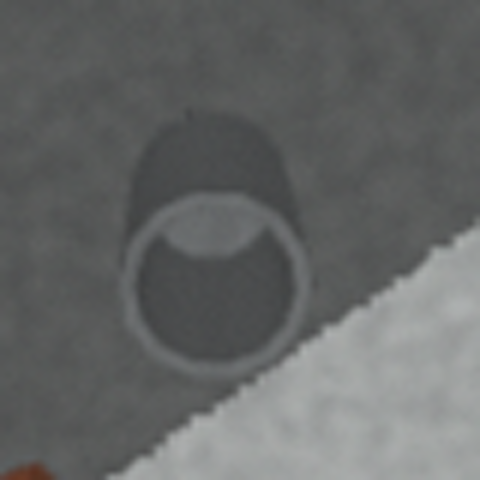

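move_arm(deltas=[0.04, 0.005, 0.008, 0, 0, 0, 0.085, 0.05, 0, 0, 0, 0, 0, 0.085, 0.04, 0, 0, 0, 0, 0, 0.085, 0.04, 0, 0, 0, 0, 0, 0.085, 0.02, 0, 0, 0, 0, 0, 0.06, 0, 0, 0, 0, 0, 0, 0.05, 0, 0, 0, 0, 0, 0, 0.05])

```text
t: 11.22
ee_pos: [0.4383, -0.1766, 0.0621]
ee_rot: [-0.001, 1.57, 0.0]
force: [0.2, 0.0, -0.1]
grip_width: 0.0499
```

Run:
```python
from h import *
c=shot("wrist","pics/wrist5.png")
```

```text
(no output)
```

View pics/wrist5.png

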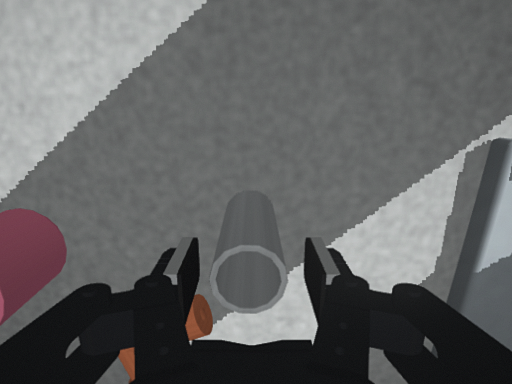

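Run:
```python
from h import *
c=load("pics/wrist5.npy"); print(atz(c,249,279,.09), c['s']['ee_pos'])
```

```text
[ 0.4367198  -0.17795003  0.09      ] [ 0.43825473 -0.1766102   0.06213024]
```

move_arm(deltas=[0, -0.001, -0.001, 0, 0, 0, 0.05, 0, 0, 0, 0, 0, 0, 0.01, 0, 0, 0, 0, 0, 0, 0.01, 0, 0, 0, 0, 0, 0, 0.01, 0, 0, 0, 0, 0, 0, 0.01, 0, 0, 0, 0, 0, 0, 0.01, 0, 0, 0, 0, 0, 0, 0.01])

```text
t: 12.15
ee_pos: [0.4368, -0.1781, 0.062]
ee_rot: [0.0, 1.57, -0.001]
force: [-1.6, 0.8, 9.6]
grip_width: 0.0306
```

move_arm(deltas=[-0.02, 0, 0, 0, 0, 0, 0.01, -0.045, 0, 0, 0, 0, 0, 0.01, -0.045, 0, 0, 0, 0, 0, 0.01, -0.045, 0, 0, 0, 0, 0, 0.01, -0.035, 0, 0, 0, 0, 0, 0.01, 0, 0.04, 0.013, 0, 0, 0, 0.01, 0, 0.045, 0.016, 0, 0, 0, 0.01, 0, 0.045, 0.016, 0, 0, 0, 0.01, 0, 0.045, 0.016, 0, 0, 0, 0.01, 0, 0.045, 0.016, 0, 0, 0, 0.01, 0, 0.05, 0.016, 0, 0, 0, 0.01, 0, 0, 0, 0, 0, 0, 0.01, 0, 0, 0, 0, 0, 0, 0.01])

```text
t: 13.78
ee_pos: [0.5293, 0.0919, 0.2511]
ee_rot: [-0.0, 1.571, -0.0]
force: [-0.6, -0.9, -1.6]
grip_width: 0.0303
```

Run:
```python
from h import *
c=shot("wrist","pics/wrist6.png"); c=shot("scene","pics/scene6.png"); crop(c,"pics/s6.png",170,80,330,220,4)
```

```text
(no output)
```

View pics/wrist6.png

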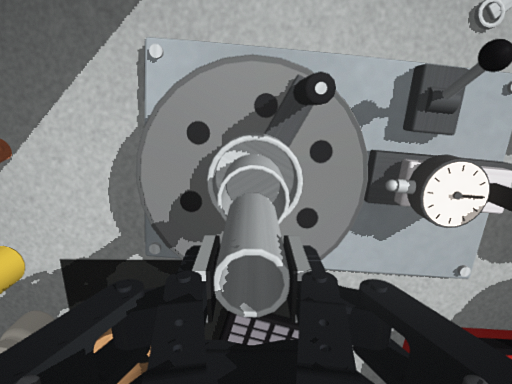

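View pics/s6.png

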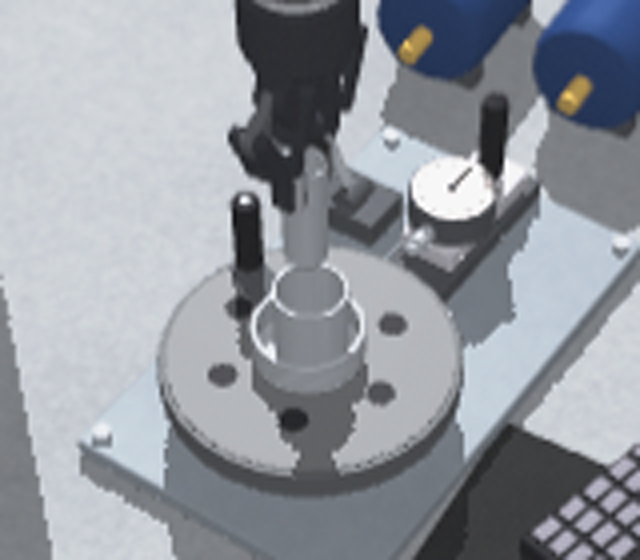

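Run:
```python
from h import *
c=load("pics/wrist6.npy"); crop(c,"pics/w6.png",195,125,315,325,3.5)
print("b",atz(c,218,188,.156),atz(c,291,188,.156),atz(c,254,152,.156)+[.028,0,0],"d",atz(c,252.5,283,.279))
```

```text
b [0.52145899 0.06628298 0.156     ] [0.52147738 0.12185803 0.156     ] [0.52204665 0.0936263  0.156     ] d [0.52961843 0.09199416 0.279     ]
```

View pics/w6.png

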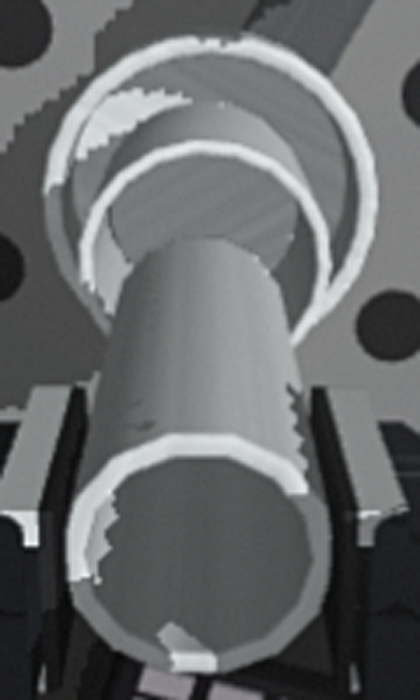

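move_arm(deltas=[0.02, 0.001, 0.002, 0, 0, 0, 0.01, 0.02, 0, 0, 0, 0, 0, 0.01, 0.02, 0, 0, 0, 0, 0, 0.01, 0.015, 0, 0, 0, 0, 0, 0.01, 0.005, 0, 0, 0, 0, 0, 0.01, 0.003, 0, 0, 0, 0, 0, 0.01, 0, 0, 0, 0, 0, 0, 0.01])

```text
t: 14.75
ee_pos: [0.5317, 0.0928, 0.1686]
ee_rot: [0.001, 1.57, -0.001]
force: [0.2, 0.3, -1.7]
grip_width: 0.0301
```

move_arm(deltas=[0.002, 0, 0, 0, 0, 0, 0.01, 0, 0, 0, 0, 0, 0, 0.01, 0, 0, 0, 0, 0, 0, 0.06, 0, 0, 0, 0, 0, 0, 0.06, 0, 0, 0, 0, 0, 0, 0.06, -0.03, 0, 0, 0, 0, 0, 0.06, -0.05, 0, 0, 0, 0, 0, 0.06, -0.05, 0, -0.03, 0, 0, 0, 0.06, 0, 0.01, -0.04, 0, 0, 0, 0.06, 0, 0.01, -0.02, 0, 0, 0, 0.06, 0, 0, 0, 0, 0, 0, 0.06])

```text
t: 16.12
ee_pos: [0.4408, 0.1137, 0.2964]
ee_rot: [-0.0, 1.571, 0.001]
force: [-0.1, -0.4, -0.3]
grip_width: 0.0599
```

Run:
```python
from h import *
c=shot("wrist","pics/wrist7.png"); c=shot("scene","pics/scene7.png"); crop(c,"pics/s7.png",170,80,330,220,4)
P=cloud(c); m=(np.hypot(P[...,0]-.529,P[...,1]-.092)<.03)&(P[...,2]>.16)&(P[...,2]<.22); print(np.sort(P[m][:,2])[-8:])
```

```text
[0.19393726 0.19412241 0.19437985 0.19441564 0.1948821  0.19500363
 0.19503717 0.19562039]
```

View pics/wrist7.png

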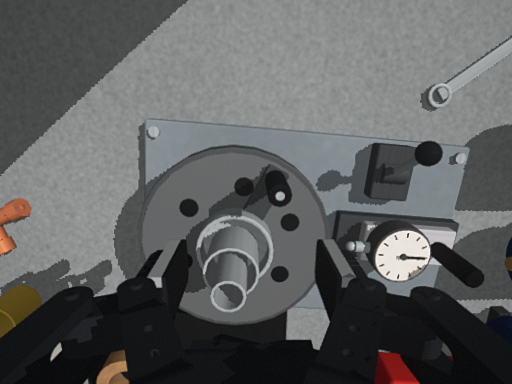

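View pics/s7.png

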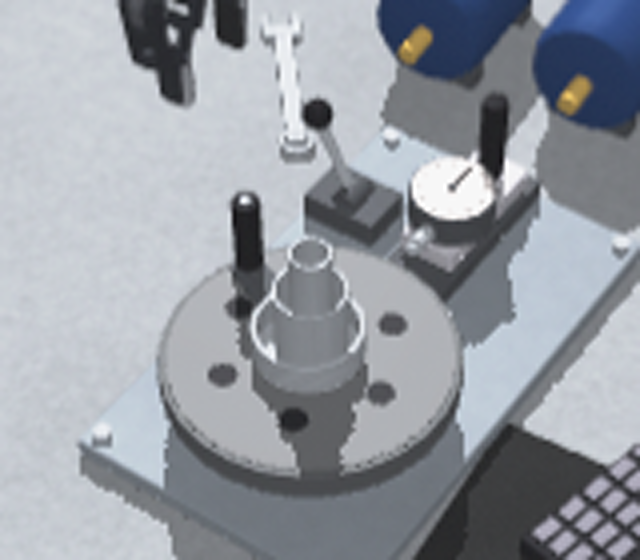

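Run:
```python
from h import *
c=load("pics/wrist7.npy"); crop(c,"pics/w7.png",320,130,480,300,4.5)
d=load("pics/scene7.npy")
print(atz(c,472,276,.14),atz(c,401,252,.092),atz(c,429,153,.112),atz(c,280,196,.165))
print(atz(d,170+495/4,80+102/4,.14),atz(d,170+454/4,80+187/4,.092),atz(d,170+318/4,80+113/4,.112))
```

```text
[0.54484956 0.34827958 0.14      ] [0.53914678 0.29165952 0.092     ] [0.41834333 0.2965986  0.112     ] [0.44949952 0.13883369 0.165     ]
[0.55089432 0.34906357 0.14      ] [0.54606812 0.29391422 0.092     ] [0.41905611 0.29593635 0.112     ]
```

View pics/w7.png

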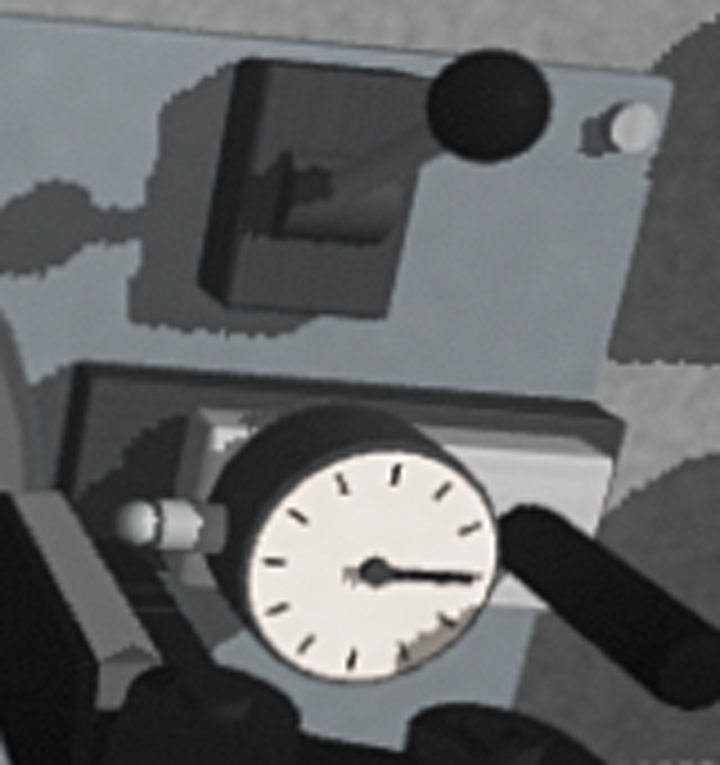

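move_arm(deltas=[0, 0.047, 0.021, 0, 0, 0, 0.06, 0, 0.047, 0.021, 0, 0, 0, 0.06, 0, 0.047, 0.021, 0, 0, 0, 0.06, 0, 0.047, 0.021, 0, 0, 0, 0.06, 0, 0.047, 0.022, 0, 0, 0, 0.06, 0.04, 0, 0, 0, 0, 0, 0.06, 0.04, 0, 0, 0, 0, 0, 0.06, 0.03, 0, 0, 0, 0, 0, 0.06, 0, 0, 0, 0, 0, 0, 0.06])

```text
t: 17.35
ee_pos: [0.5474, 0.3475, 0.1835]
ee_rot: [-0.001, 1.575, -0.002]
force: [0.5, -0.8, 0.2]
grip_width: 0.06
```

Run:
```python
from h import *
c=shot("wrist","pics/wrist8.png")
print(proj(c,[[.547,.349,.14]]))
```

```text
[[254.46870611 220.77181662]]
```

View pics/wrist8.png

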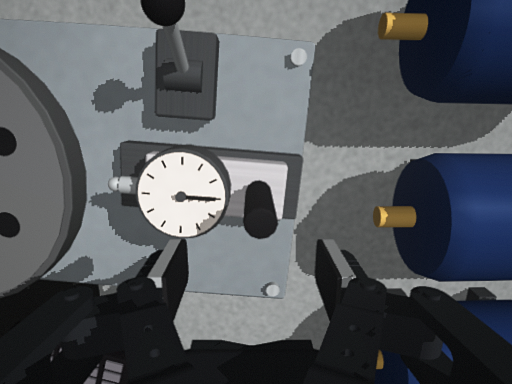

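move_arm(deltas=[0.025, 0.005, 0.002, 0, 0, 0, 0.06, 0.03, 0, 0, 0, 0, 0, 0.06, 0.02, 0, 0, 0, 0, 0, 0.06, 0, 0, 0, 0, 0, 0, 0.06])

```text
t: 17.9
ee_pos: [0.5501, 0.353, 0.1114]
ee_rot: [0.0, 1.571, -0.001]
force: [0.4, 0.1, 0.6]
grip_width: 0.0602
```

Run:
```python
from h import *
c=shot("wrist","pics/wrist9.png")
```

```text
(no output)
```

View pics/wrist9.png

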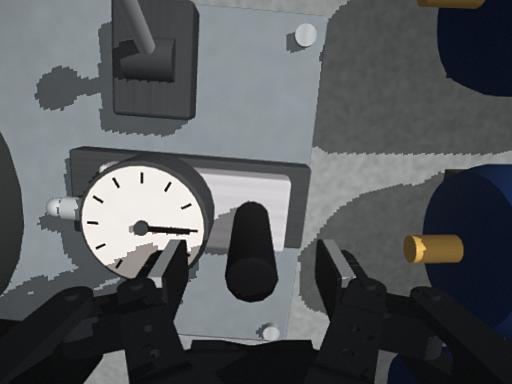

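move_arm(deltas=[0, 0, 0, 0, 0, 0, 0.01, 0, 0, 0, 0, 0, 0, 0.01, 0, 0, 0, 0, 0, 0, 0.01, 0, 0, 0, 0, 0, 0, 0.01, 0, 0, 0, 0, 0, 0, 0.01, 0, 0, 0, 0, 0, 0, 0.01, 0, -0.006, 0, 0, 0, 0, 0.01, 0, -0.007, -0.001, 0, 0, 0, 0.01, 0, -0.007, 0, 0, 0, 0, 0.01, 0, 0, 0, 0, 0, 0, 0.01, 0, 0, 0, 0, 0, 0, 0.01])

```text
t: 19.32
ee_pos: [0.5486, 0.3333, 0.1125]
ee_rot: [0.001, 1.57, 0.0]
force: [-3.5, -0.5, 9.1]
grip_width: 0.0203
```

Run:
```python
from h import *
print(bot.state()['force'])
c=shot("wrist","pics/wrist10.png"); c=shot("scene","pics/scene10.png"); crop(c,"pics/s10.png",170,80,330,220,4)
```

```text
[-3.45147229 -0.50458686  9.06990846]
```

View pics/wrist10.png

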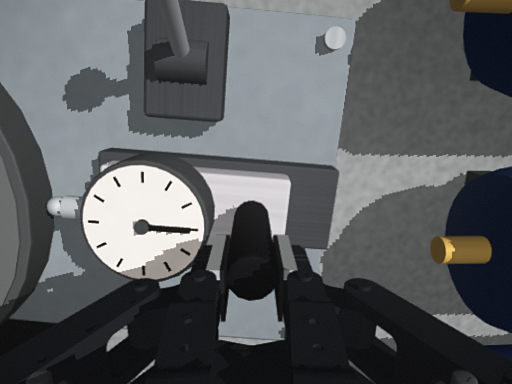

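View pics/s10.png

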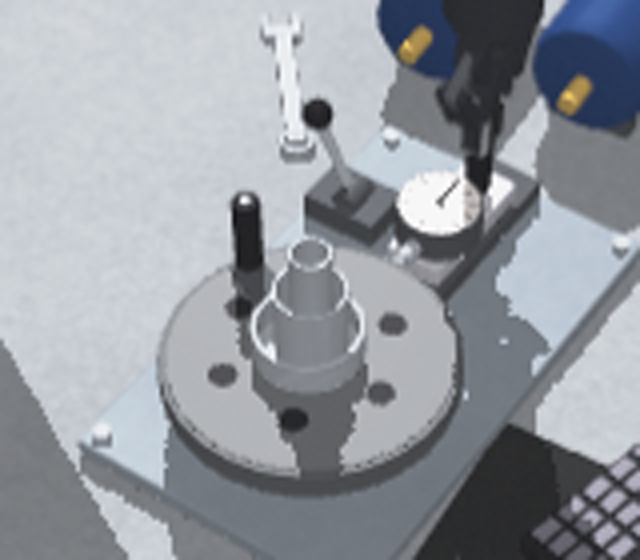

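move_arm(deltas=[0, -0.005, 0, 0, 0, 0, 0.01, 0, 0, 0, 0, 0, 0, 0.01, 0, 0, 0, 0, 0, 0, 0.01])

```text
t: 19.8
ee_pos: [0.5482, 0.3287, 0.1125]
ee_rot: [0.001, 1.571, 0.001]
force: [-5.9, 3.9, 8.9]
grip_width: 0.0202
```

Run:
```python
from h import *
c=shot("wrist","pics/wrist11.png"); crop(c,"pics/w11.png",20,140,240,300,3.4)
```

```text
(no output)
```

View pics/w11.png

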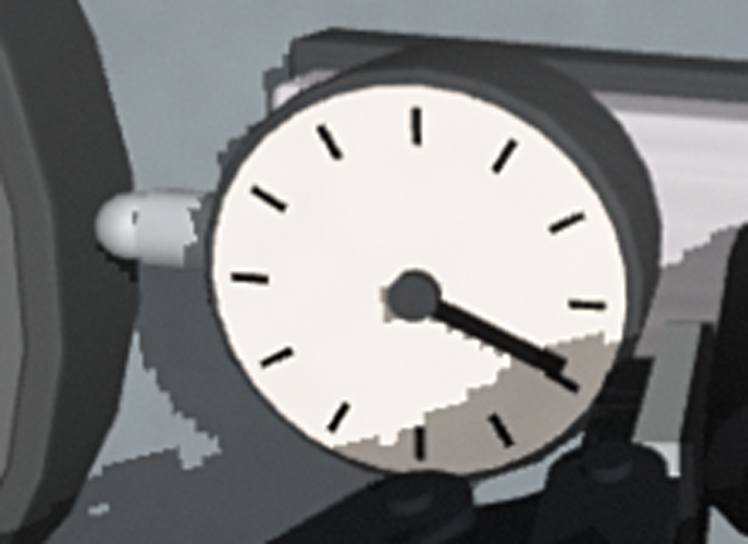

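move_arm(deltas=[0, -0.003, 0, 0, 0, 0, 0.01, 0, -0.002, 0, 0, 0, 0, 0.01, 0, -0.001, 0, 0, 0, 0, 0.01, 0, -0.001, 0, 0, 0, 0, 0.01, 0, 0, 0, 0, 0, 0, 0.01])

```text
t: 20.48
ee_pos: [0.548, 0.3259, 0.1126]
ee_rot: [0.006, 1.571, 0.01]
force: [-8.7, 33.3, 2.9]
grip_width: 0.0206
```

move_arm(deltas=[0, 0.001, 0, 0, 0, 0, 0.01, 0, 0, 0, 0, 0, 0, 0.06, 0, 0.003, 0, 0, 0, 0, 0.06, 0, 0, 0, 0, 0, 0, 0.06, 0, 0, 0, 0, 0, 0, 0.06])

```text
t: 21.1
ee_pos: [0.5487, 0.3249, 0.1113]
ee_rot: [0.0, 1.571, -0.001]
force: [0.9, 0.2, 0.3]
grip_width: 0.0603
```

Run:
```python
from h import *
c=shot("wrist","pics/wrist12.png")
```

```text
(no output)
```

View pics/wrist12.png

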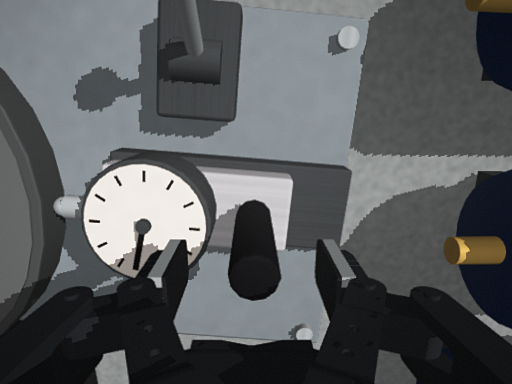

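move_arm(deltas=[0, 0, 0, 0, 0, 0, 0.01, 0, 0, 0, 0, 0, 0, 0.01, 0, 0, 0, 0, 0, 0, 0.01, 0, 0, 0, 0, 0, 0, 0.01, 0, 0, 0, 0, 0, 0, 0.01, 0, -0.002, 0, 0, 0, 0, 0.01, 0, -0.002, 0, 0, 0, 0, 0.01, 0, -0.001, 0, 0, 0, 0, 0.01, 0, -0.001, 0, 0, 0, 0, 0.01, 0, 0, 0, 0, 0, 0, 0.01])

```text
t: 22.4
ee_pos: [0.5487, 0.3258, 0.1117]
ee_rot: [0.008, 1.57, 0.013]
force: [-0.6, 49.9, -9.1]
grip_width: 0.0202
```

Run:
```python
from h import *
c=shot("wrist","pics/wrist13.png");print(c['s'])
```

```text
{'t': 22.4, 'qpos': array([0.40271187, 0.50460772, 0.00636136, 1.06686825, 0.01219018,
       0.39905507]), 'joint_vel': array([-0.00028497, -0.00018665, -0.00046043,  0.00080218, -0.00239165,
        0.00119528]), 'joint_torque': array([-27.12842703, -88.97560358,  29.91488457,   7.28140891,
       -11.64527893,  -0.18028584]), 'ee_pos': array([0.54873889, 0.32580277, 0.11171394]), 'ee_rot': array([0.00765669, 1.57029441, 0.01345472]), 'force': array([-0.5792409 , 49.89985957, -9.07322866]), 'moment': array([ 8.85198703,  0.18365953, -0.1460908 ]), 'grip_width': 0.020160441982228102}
```

View pics/wrist13.png

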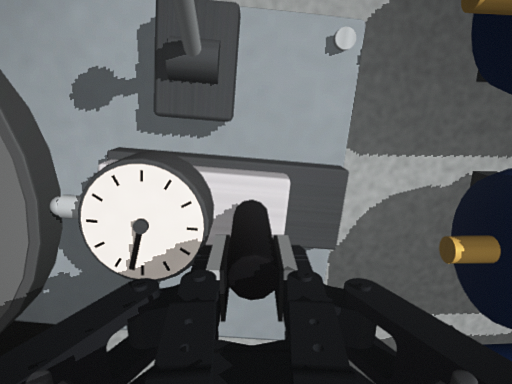

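move_arm(deltas=[0, 0.002, 0, 0, 0, 0, 0.06, 0, 0.004, 0, 0, 0, 0, 0.06, 0, 0, 0, 0, 0, 0, 0.06, -0.03, 0, 0, 0, 0, 0, 0.06, -0.05, 0, 0, 0, 0, 0, 0.06, -0.04, 0, 0, 0, 0, 0, 0.06, 0, 0, 0, 0, 0, 0, 0.06])

```text
t: 23.32
ee_pos: [0.5498, 0.3252, 0.2343]
ee_rot: [0.002, 1.566, 0.001]
force: [0.6, 0.1, -0.3]
grip_width: 0.0602
```

move_arm(deltas=[0, -0.0374, -0.02, 0, 0, 0, 0.06, 0, -0.0374, -0.02, 0, 0, 0, 0.06, 0, -0.0374, -0.02, 0, 0, 0, 0.06, 0, -0.0374, -0.02, 0, 0, 0, 0.06, 0, -0.0374, -0.02, 0, 0, 0, 0.06, 0, 0, 0, 0, 0, 0, 0.06])

```text
t: 24.08
ee_pos: [0.4471, 0.1362, 0.2308]
ee_rot: [0.002, 1.572, -0.003]
force: [0.1, 0.6, 0.9]
grip_width: 0.0603
```

Run:
```python
from h import *
c=shot("wrist","pics/wrist14.png");c=shot("scene","pics/scene14.png"); crop(c,"pics/s14.png",170,80,330,220,4)
```

```text
(no output)
```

View pics/wrist14.png

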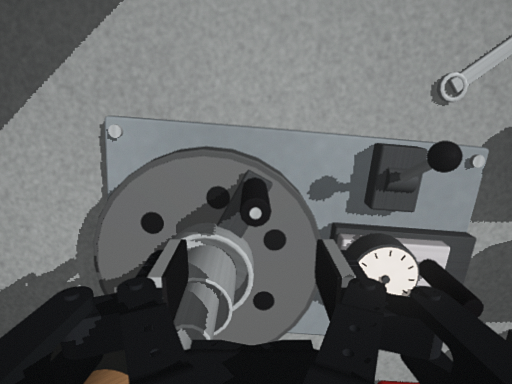

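View pics/s14.png

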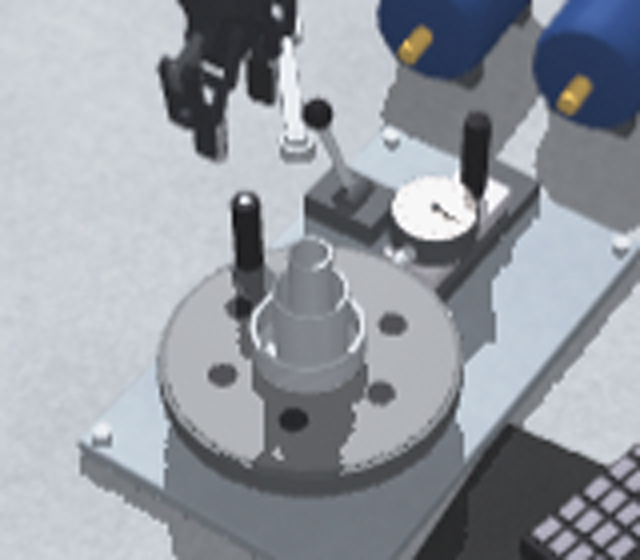

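Run:
```python
from h import *
c=load("pics/wrist14.npy");print(atz(c,256,212,.165))
```

```text
[0.44870257 0.13909458 0.165     ]
```

move_arm(deltas=[0.03, 0.003, 0.002, 0, 0, 0, 0.05, 0.04, 0, 0, 0, 0, 0, 0.05, 0.023, 0, 0, 0, 0, 0, 0.05, 0, 0, 0, 0, 0, 0, 0.05, 0, 0, 0, 0, 0, 0, 0.01, 0, 0, 0, 0, 0, 0, 0.01, 0, 0, 0, 0, 0, 0, 0.01, 0, 0, 0, 0, 0, 0, 0.01, 0, 0, 0, 0, 0, 0, 0.01])

```text
t: 25.3
ee_pos: [0.4517, 0.1414, 0.1395]
ee_rot: [0.001, 1.568, 0.0]
force: [1.9, 1.0, 6.5]
grip_width: 0.0204
```

Run:
```python
from h import *
c=shot("wrist","pics/wrist15.png");c=shot("scene","pics/scene15.png"); crop(c,"pics/s15.png",255,115,300,150,16)
```

```text
(no output)
```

View pics/wrist15.png

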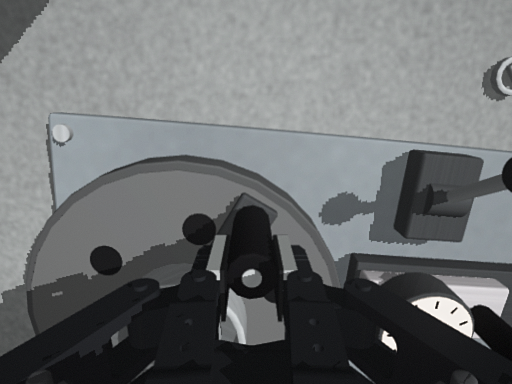

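View pics/s15.png

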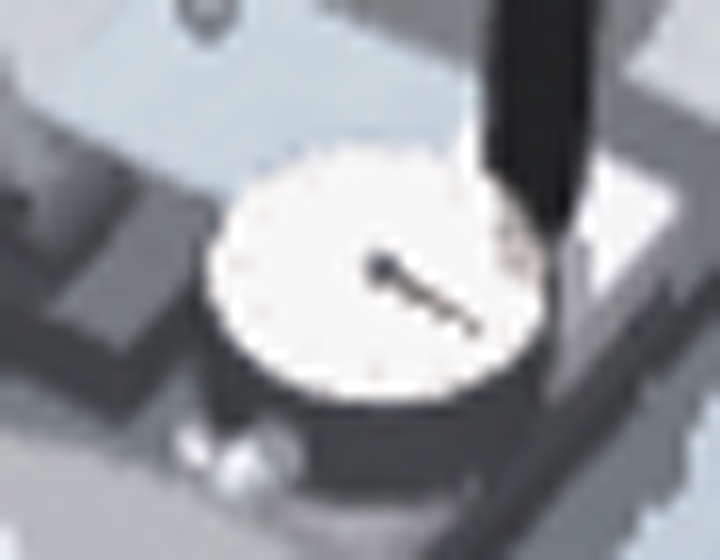

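```bash
cat > nd.py <<'E'
from h import *
def needle(c,cu,cv,tu,tv,off=0.05):
    a=atz(c,cu,cv,.093);b=atz(c,tu,tv,.093);d=b-a
    return (np.arctan2(d[0],d[1])-off)%(2*np.pi)
E
python3 - <<'E'
from nd import *
c=load("pics/scene0.npy"); # parked ref: s_b crop centre (465,236) tip (490,208)
print(needle(c,190+465/5,80+236/5,190+490/5,80+208/5,0))
c=load("pics/scene15.npy");print(needle(c,278.75,131.75,284.9,135.6))
C=np.array([.5278,.0942]);r=.0903
def arc(a0,a1,n):
    a=np.radians(np.linspace(a0,a1,n+1));p=np.c_[np.cos(a),np.sin(a)]*r
    for d in np.diff(p,axis=0): print("0, %.4f, %.4f, 0,0,0,0.01"%(d[1],d[0]))
arc(150.4,90.4,5);print();arc(90.4,30.4,5)
E
```

```text
0.06755217906946012
1.7360200299905701
0, 0.0153, 0.0110, 0,0,0,0.01
0, 0.0127, 0.0139, 0,0,0,0.01
0, 0.0096, 0.0163, 0,0,0,0.01
0, 0.0060, 0.0179, 0,0,0,0.01
0, 0.0021, 0.0188, 0,0,0,0.01

0, -0.0018, 0.0188, 0,0,0,0.01
0, -0.0057, 0.0180, 0,0,0,0.01
0, -0.0093, 0.0164, 0,0,0,0.01
0, -0.0125, 0.0141, 0,0,0,0.01
0, -0.0152, 0.0112, 0,0,0,0.01
```

move_arm(deltas=[0, 0.0153, 0.011, 0, 0, 0, 0.01, 0, 0.0127, 0.0139, 0, 0, 0, 0.01, 0, 0.0096, 0.0163, 0, 0, 0, 0.01, 0, 0.006, 0.0179, 0, 0, 0, 0.01, 0, 0.0021, 0.0188, 0, 0, 0, 0.01, 0, 0, 0, 0, 0, 0, 0.01])

```text
t: 26.15
ee_pos: [0.5309, 0.1853, 0.1394]
ee_rot: [-0.001, 1.567, -0.004]
force: [2.1, -13.5, 10.6]
grip_width: 0.0199
```

Run:
```python
from h import *
c=shot("wrist","pics/wrist16.png");c=shot("scene","pics/scene16.png"); crop(c,"pics/s16.png",255,115,300,150,16);crop(c,"pics/s16b.png",170,80,330,220,4)
```

```text
(no output)
```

View pics/s16.png

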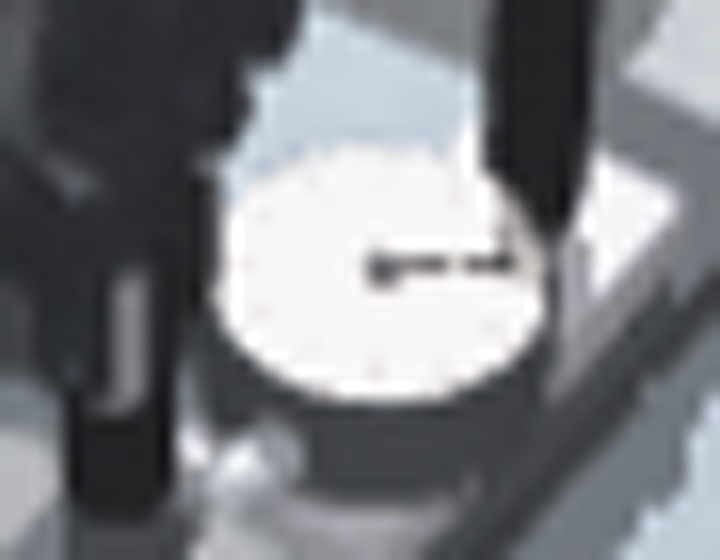

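View pics/s16b.png

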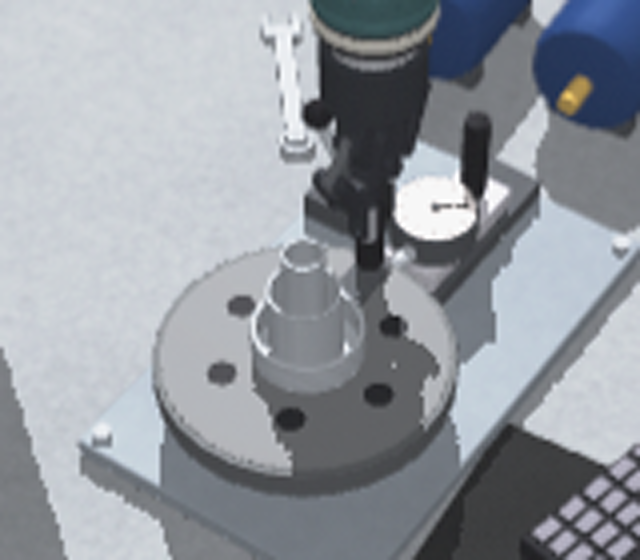

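View pics/wrist16.png

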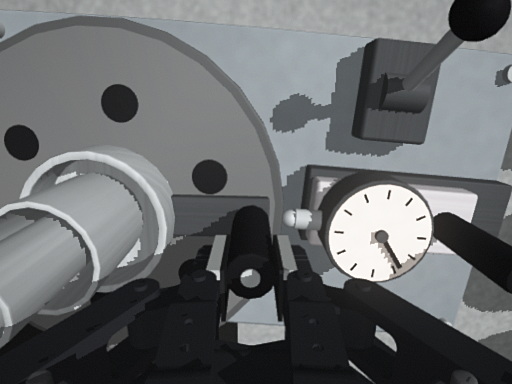

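move_arm(deltas=[0, -0.0038, 0.0188, 0, 0, 0, 0.01, 0, -0.0057, 0.018, 0, 0, 0, 0.01, 0, -0.0093, 0.0164, 0, 0, 0, 0.01, 0, -0.0125, 0.0141, 0, 0, 0, 0.01, 0, -0.0152, 0.0112, 0, 0, 0, 0.01, 0, 0, 0, 0, 0, 0, 0.01])

```text
t: 27.0
ee_pos: [0.6076, 0.1386, 0.1394]
ee_rot: [0.0, 1.57, -0.003]
force: [-4.5, -4.2, 9.2]
grip_width: 0.0201
```

Run:
```python
from nd import *
c=shot("wrist","pics/wrist17.png");c=shot("scene","pics/scene17.png"); crop(c,"pics/s17.png",255,115,300,150,16);crop(c,"pics/s17b.png",170,80,330,220,4)
c=load("pics/scene16.npy");print(needle(c,278.75,131.75,255+512/16,115+265/16))
C=np.array([.5278,.0942]);r=.0903
def arc(a0,a1,n):
    a=np.radians(np.linspace(a0,a1,n+1));p=np.c_[np.cos(a),np.sin(a)]*r
    for d in np.diff(p,axis=0): print("0, %.4f, %.4f, 0,0,0,0.01"%(d[1],d[0]))
arc(30.4,-29.6,5);print();arc(-29.6,-79.6,4)
```

```text
0.9731916642286587
0, -0.0172, 0.0078, 0,0,0,0.01
0, -0.0184, 0.0041, 0,0,0,0.01
0, -0.0189, 0.0001, 0,0,0,0.01
0, -0.0185, -0.0038, 0,0,0,0.01
0, -0.0173, -0.0076, 0,0,0,0.01

0, -0.0159, -0.0115, 0,0,0,0.01
0, -0.0131, -0.0147, 0,0,0,0.01
0, -0.0096, -0.0172, 0,0,0,0.01
0, -0.0056, -0.0188, 0,0,0,0.01
```

View pics/s17.png

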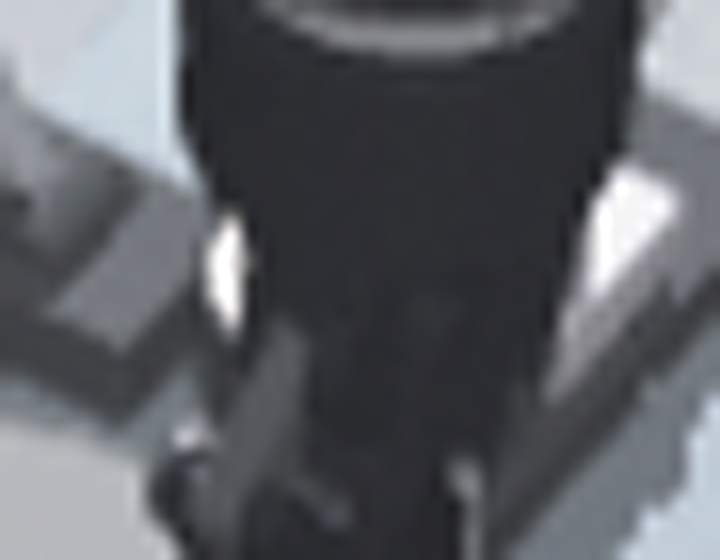

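View pics/s17b.png

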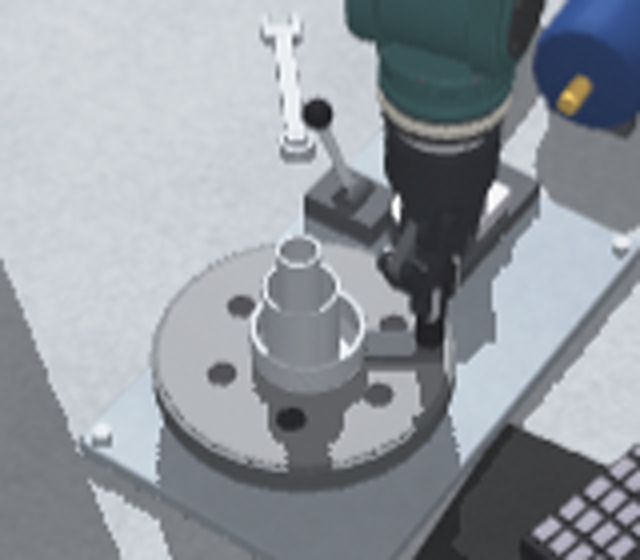

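View pics/wrist17.png

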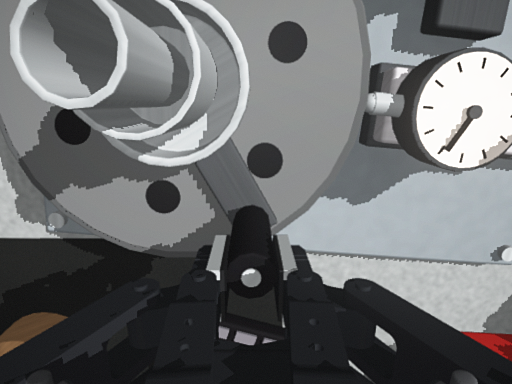

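move_arm(deltas=[0, -0.0172, 0.0078, 0, 0, 0, 0.01, 0, -0.0184, 0.0041, 0, 0, 0, 0.01, 0, -0.0189, 0.0001, 0, 0, 0, 0.01, 0, -0.0185, -0.0038, 0, 0, 0, 0.01, 0, -0.0173, -0.0076, 0, 0, 0, 0.01, 0, 0, 0, 0, 0, 0, 0.01])

```text
t: 27.85
ee_pos: [0.6066, 0.0491, 0.1395]
ee_rot: [0.001, 1.571, -0.001]
force: [-7.0, 0.9, 10.0]
grip_width: 0.0204
```

Run:
```python
from nd import *
c=shot("wrist","pics/wrist18.png");c=shot("scene","pics/scene18.png"); crop(c,"pics/s18.png",255,115,300,150,16);crop(c,"pics/s18b.png",170,80,330,220,4)
```

```text
(no output)
```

View pics/s18b.png

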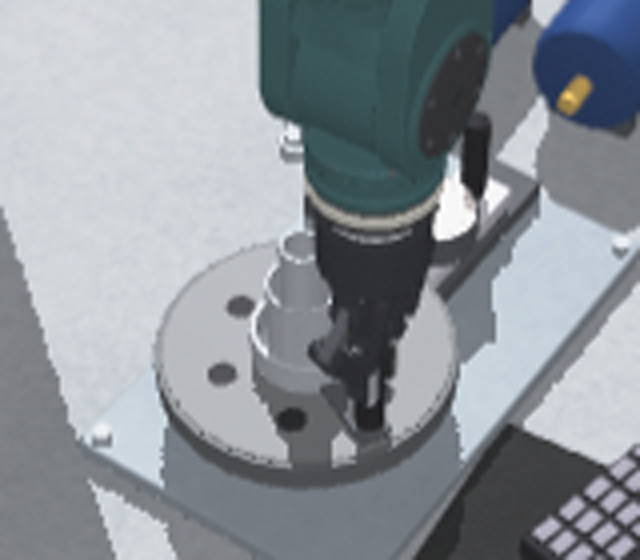

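View pics/wrist18.png

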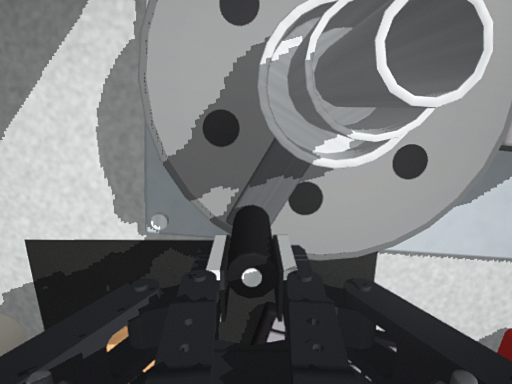

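move_arm(deltas=[0, -0.0159, -0.0115, 0, 0, 0, 0.01, 0, -0.0131, -0.0147, 0, 0, 0, 0.01, 0, -0.0096, -0.0172, 0, 0, 0, 0.01, 0, -0.0056, -0.0188, 0, 0, 0, 0.01, 0, -0.001, -0.006, 0, 0, 0, 0.01, 0, 0, 0, 0, 0, 0, 0.01])

```text
t: 28.7
ee_pos: [0.539, 0.0053, 0.1394]
ee_rot: [0.001, 1.57, 0.001]
force: [-4.4, 3.7, 10.0]
grip_width: 0.02
```

Run:
```python
from nd import *
c=shot("scene","pics/scene19.png"); crop(c,"pics/s19.png",255,115,300,150,16);crop(c,"pics/s19b.png",170,80,330,220,4)
```

```text
(no output)
```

View pics/s19b.png

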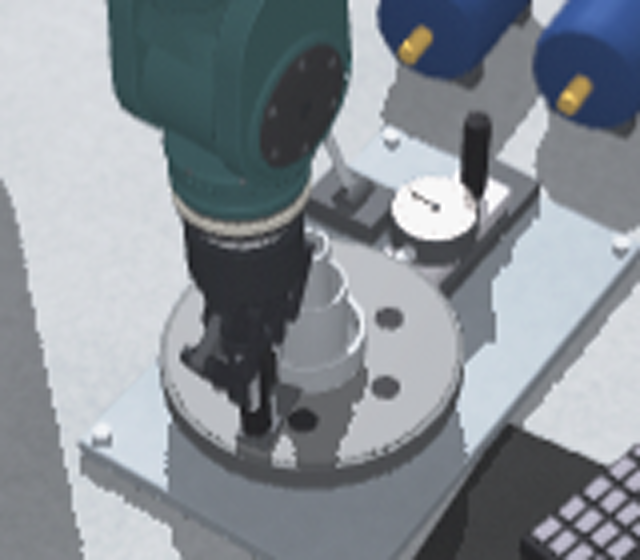

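View pics/s19.png

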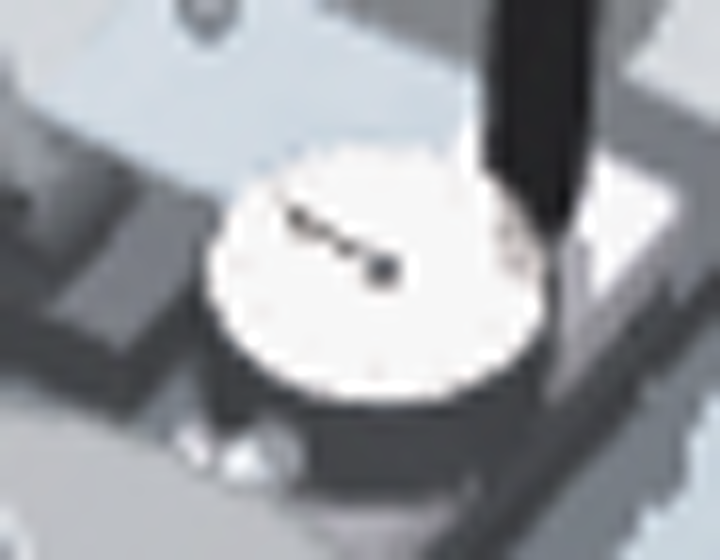

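Run:
```python
from nd import *
c=load("pics/scene19.npy");print(needle(c,278.75,131.75,255+290/16,115+212/16))
```

```text
4.874303759812195
```

move_arm(deltas=[0, 0, 0, 0, 0, 0, 0.01, 0, 0, 0, 0, 0, 0, 0.04, 0, 0, 0, 0, 0, 0, 0.04, 0, 0, 0, 0, 0, 0, 0.04, -0.02, 0, 0, 0, 0, 0, 0.04, -0.05, 0, 0, 0, 0, 0, 0.04, -0.05, 0, -0.03, 0, 0, 0, 0.04, 0, 0, 0, 0, 0, 0, 0.04])

```text
t: 29.75
ee_pos: [0.5095, 0.0047, 0.2617]
ee_rot: [-0.0, 1.565, -0.001]
force: [0.5, -0.0, -0.5]
grip_width: 0.0399
```

Run:
```python
from nd import *
c=shot("scene","pics/scene20.png"); crop(c,"pics/s20.png",255,115,300,150,16);crop(c,"pics/s20b.png",170,80,330,220,4)
```

```text
(no output)
```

View pics/s20b.png

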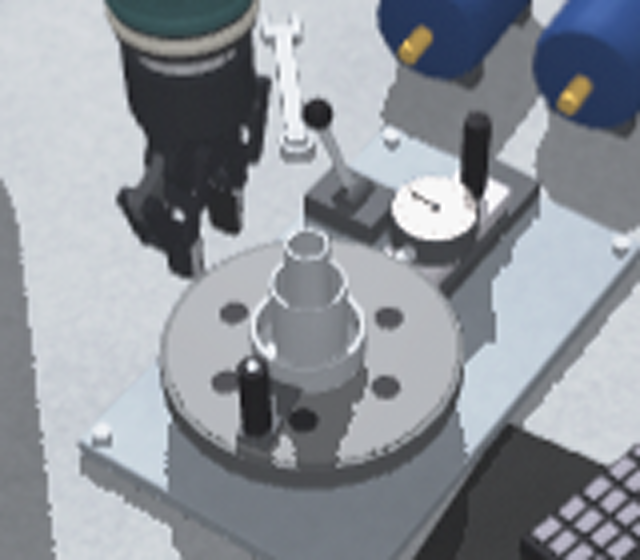

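View pics/s20.png

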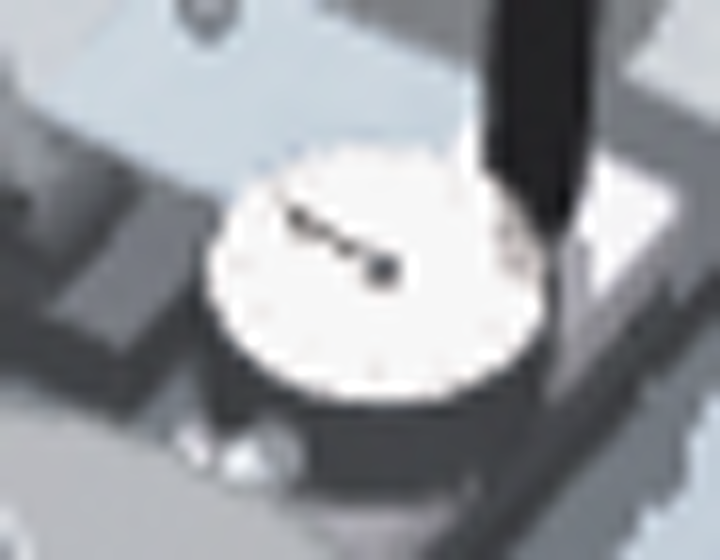

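move_arm(deltas=[0, 0.0477, -0.025, 0, 0, 0, 0, 0, 0.0477, -0.025, 0, 0, 0, 0, 0, 0.0477, -0.025, 0, 0, 0, 0, 0, 0.0477, -0.025, 0, 0, 0, 0, 0, 0.0477, -0.025, 0, 0, 0, 0, 0, 0.0477, -0.025, 0, 0, 0, 0, 0.05, 0, 0, 0, 0, 0, 0, 0, 0, 0, 0, 0, 0, 0])

```text
t: 30.8
ee_pos: [0.3573, 0.2904, 0.2052]
ee_rot: [-0.003, 1.577, -0.002]
force: [-0.5, -0.5, 0.6]
grip_width: -0.0004
```

Run:
```python
from nd import *
c=shot("wrist","pics/wrist21.png");c=shot("scene","pics/scene21.png");crop(c,"pics/s21b.png",170,80,330,220,4)
```

```text
(no output)
```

View pics/wrist21.png

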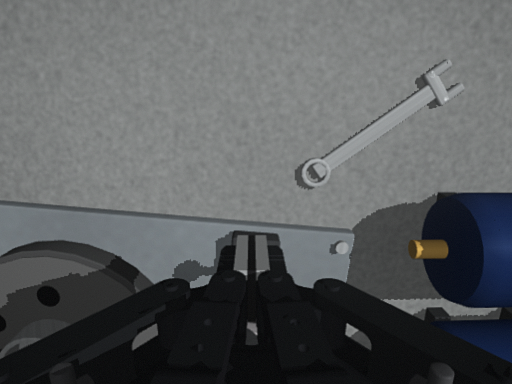

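View pics/s21b.png

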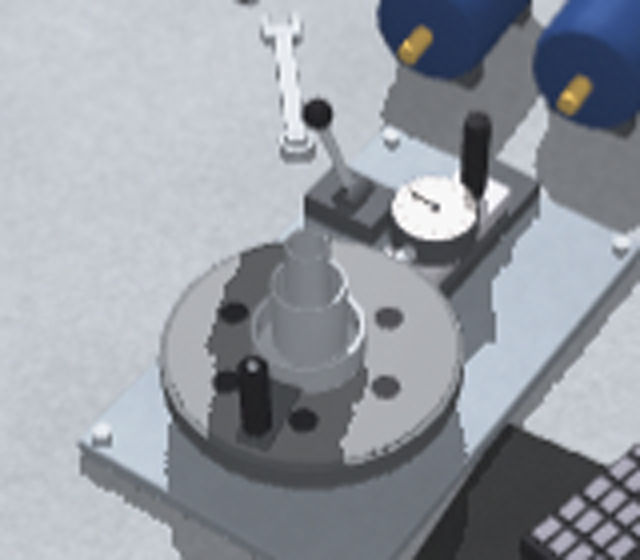

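move_arm(deltas=[0.05, 0.003, 0, 0, 0, 0, 0, 0.045, 0, 0, 0, 0, 0, 0, 0.012, 0, 0, 0, 0, 0, 0, 0, 0, 0.012, 0, 0, 0, 0, 0, 0, 0.012, 0, 0, 0, 0, 0, -0.001, 0.012, 0, 0, 0, 0, 0, 0, 0.012, 0, 0, 0, 0, 0, -0.001, 0.012, 0, 0, 0, 0, 0, 0, 0.012, 0, 0, 0, 0, 0, -0.001, 0.012, 0, 0, 0, 0, 0, 0, 0.01, 0, 0, 0, 0, 0, 0, 0.008, 0, 0, 0, 0, 0, 0, 0, 0, 0, 0, 0])

```text
t: 32.52
ee_pos: [0.462, 0.291, 0.1012]
ee_rot: [0.001, 1.571, -0.001]
force: [0.2, 0.5, 0.2]
grip_width: 0.0001
```

Run:
```python
from nd import *
c=shot("wrist","pics/wrist22.png");c=shot("scene","pics/scene22.png");crop(c,"pics/s22b.png",170,80,330,220,4)
```

```text
(no output)
```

View pics/wrist22.png

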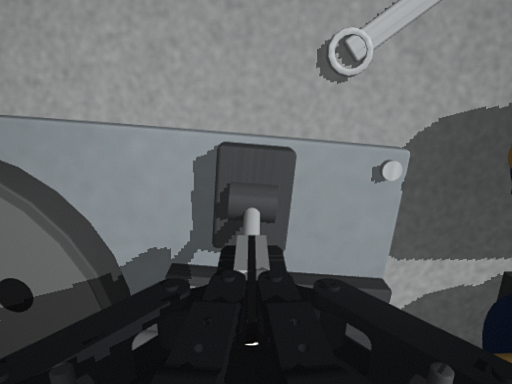

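View pics/s22b.png

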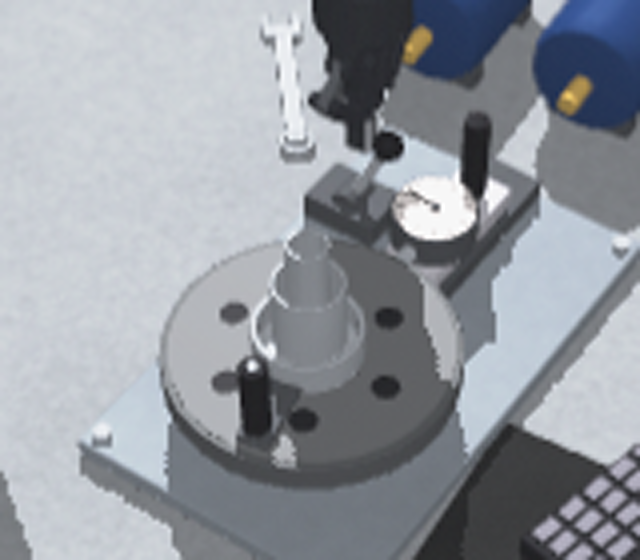

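move_arm(deltas=[0, 0, 0.004, 0, 0, 0, 0, 0, 0, 0.003, 0, 0, 0, 0, 0, 0, 0, 0, 0, 0, 0])

```text
t: 33.0
ee_pos: [0.468, 0.291, 0.1012]
ee_rot: [0.0, 1.572, -0.0]
force: [-4.0, 0.3, 0.7]
grip_width: -0.0002
```

Run:
```python
from nd import *
c=shot("scene","pics/scene23.png");crop(c,"pics/s23b.png",230,80,310,150,8);print(bot.state()['force'])
```

```text
[-4.01263076  0.85977184 -0.07956928]
```

View pics/s23b.png

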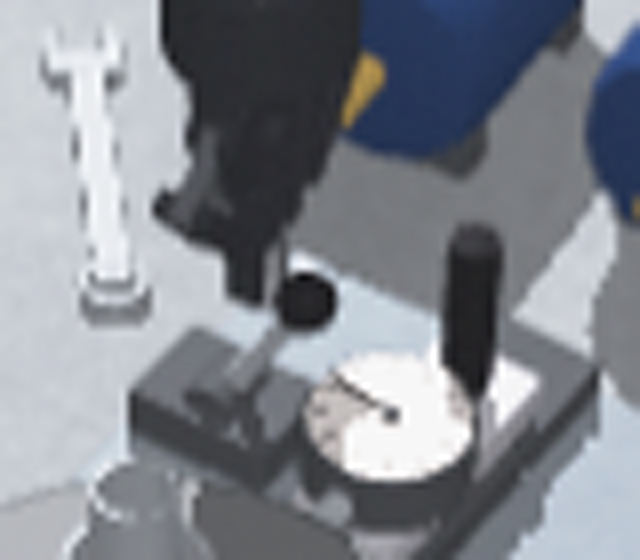

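Still light resistance; push a bit more until it meets the stop.

move_arm(deltas=[0, 0, 0.003, 0, 0, 0, 0, 0, 0, 0.002, 0, 0, 0, 0, 0, 0, 0, 0, 0, 0, 0])

```text
t: 33.42
ee_pos: [0.4689, 0.2909, 0.1008]
ee_rot: [-0.0, 1.579, 0.001]
force: [-27.7, 1.3, 14.9]
grip_width: -0.0002
```

move_arm(deltas=[0, 0, -0.02, 0, 0, 0, 0, 0, 0, -0.05, 0, 0, 0, 0, -0.04, 0, -0.04, 0, 0, 0, 0, -0.05, 0, 0, 0, 0, 0, 0, -0.05, 0, 0, 0, 0, 0, 0, 0, 0, 0, 0, 0, 0, 0, 0, 0, 0, 0, 0, 0, 0])

```text
t: 34.3
ee_pos: [0.3636, 0.291, 0.241]
ee_rot: [0.0, 1.57, -0.0]
force: [-0.7, -0.3, 0.3]
grip_width: 0.0002
```

Run:
```python
from nd import *
c=shot("wrist","pics/wrist24.png");t=shot("top","pics/top24.png");crop(t,"pics/t24.png",100,150,260,270,5)
c=shot("scene","pics/scene24.png");crop(c,"pics/s24.png",170,80,330,220,5)
P=cloud(c)
for lo,hi in [(.185,.21),(.15,.165)]:
    m=(np.hypot(P[...,0]-.529,P[...,1]-.094)<.04)&(P[...,2]>lo)&(P[...,2]<hi);q=P[m];print(len(q),q.mean(0),(q.max(0)+q.min(0))/2,np.sort(q[:,2])[-5:])
```

```text
66 [0.52728097 0.09759516 0.19045535] [0.52593429 0.09738993 0.19088933] [0.19523746 0.19526828 0.19532159 0.19605484 0.19663719]
104 [0.53303451 0.08921383 0.15580544] [0.52747691 0.09474145 0.15750891] [0.16455745 0.16457563 0.16468728 0.16473886 0.16474591]
```

View pics/s24.png

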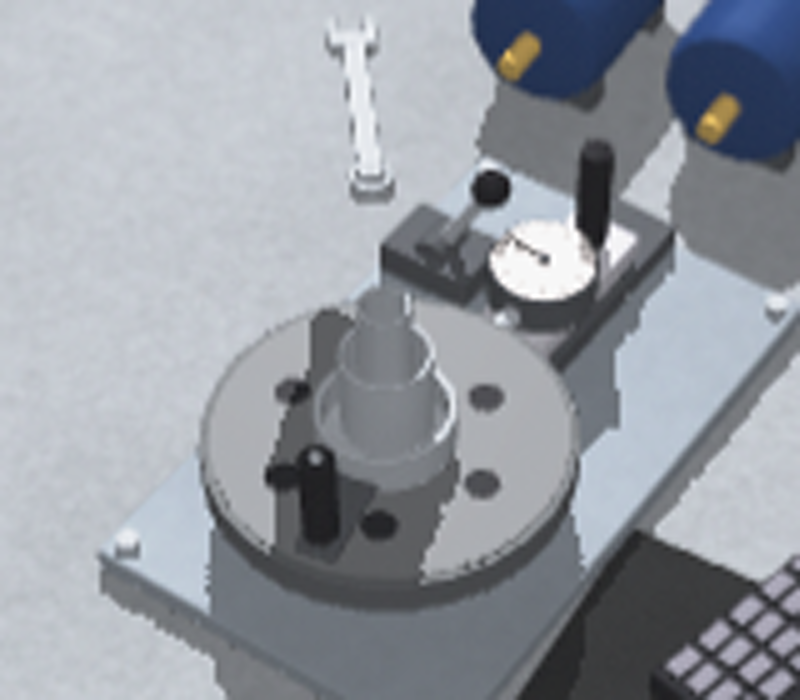

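View pics/top24.png

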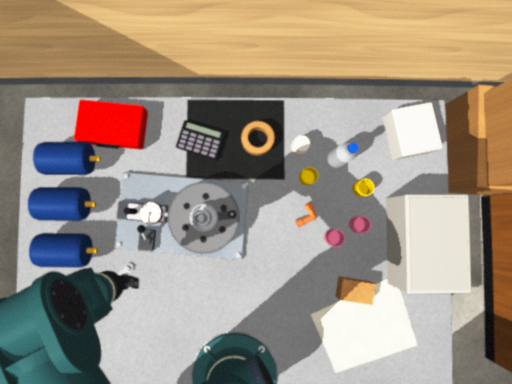

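View pics/t24.png

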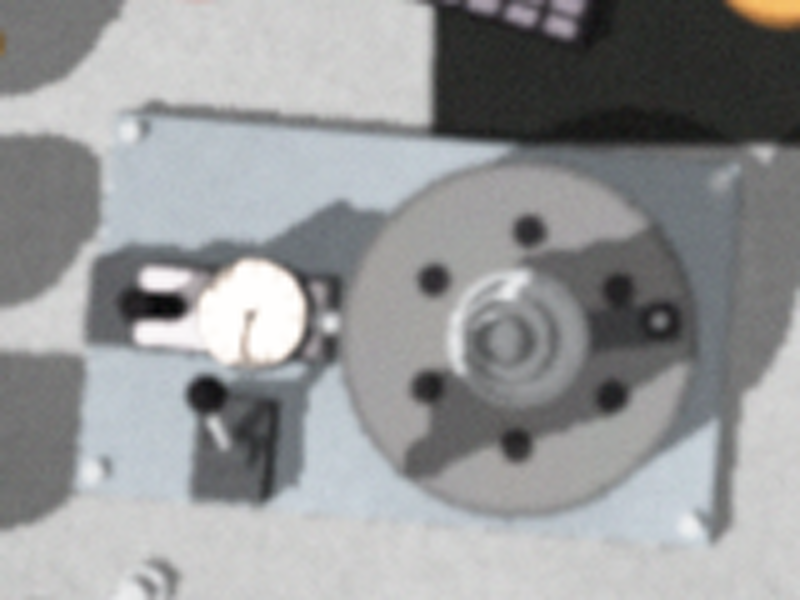

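Run:
```python
from nd import *
c=load("pics/scene24.npy");print(needle(c,170+545/5,80+259/5,170+508/5,80+236/5),atz(c,170+490/5,80+187/5,.112))
print(bot.close_job())
```

```text
4.873892711083654 [0.49215838 0.28815083 0.112     ]
the job is handed in; nothing more can be done
None
```

I finished every step and handed the job in at about 34 s; the hand-in gives no verdict.

- **Cups:** Only cup_b and cup_d were on the bench. The pink and yellow look-alikes were left alone. I put cup_b in the hub cup and cup_d inside it. The last depth check put cup_d's top at about 0.195 m against the 0.194 m expected for fully down. Both sat close to the spindle axis.
- **Indicator:** The carriage went to its stop. A second push of 50 N moved neither it nor the needle. My own estimate of the travel was 27 to 28 mm rather than 30 mm. I put that down to error in my starting position for the grip and trusted the hard stop.
- **High spot:** I led the crank about 230° clockwise. The needle fell from about 1.7 to about 1.0 rad, near its lowest, then rose. At the end I read 4.87 rad, against an expected peak of about 4.85. It held after I let go and after the brake was set.
- **Brake:** I pushed the lever until it met its stop, at about 28 N. Its knob was then at x = 0.492 m, leaning to the on side.
- **End state:** The arm is clear of everything, and the bystanders look unmoved in the last top view.

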